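Tip the rejected parts into the locked reject bin

ROBOT

A 6-joint arm with a two-finger parallel gripper is mounted at the origin on the work surface. World frame = base frame: x ahead of the robot, y to its left, z up, the work surface at z = 0. Lengths are in m, angles in rad, forces in N, time in s.
With the tool pointing down it reaches from about 0.35 to 0.875 m from the base axis. Payload 4.2 kg.
Tool frame: the origin (TCP) lies midway between the tips of the shut fingers; the grasp point (between the pads) lies 19 mm behind it (bot.grip_depth is the distance from the TCP to the grasp point, in m); y points along the fingers, z is the direction in which the jaws open and shut, and the axes are right-handed (so a half turn about y gives the same grasp; the last joint's range is limited). The gripper opens to 87 mm and grips with 3 to 60 N. Pads are 19 mm wide; open, the fingers measure 117 mm over their backs; the gripper's body (75 mm by 190 mm) begins 51 mm behind the grasp point.
Start: joints at [-0.969, 0.385, 0.008, 0, -1.194, -0.259], TCP at [0.21, -0.589, 0.223] pointing down, gripper open.
Joint ranges: [-3.14, 3.14], [-1.21, 2.06], [-1.07, 1.41], [-3.16, 2.05], [-2.99, -0.16], [-3.1, 3.1]. Speed limits (rad/s): [2.79, 2.79, 3.14, 3.14, 3.14, 3.14].

INTERFACE

Orientations are given as a rotation vector (axis times angle).
In Python, from rig import bot gives the robot as it stands.
- The arm moves only by the tool send_rows, never from a script. Its argument "rows" is a list of rows, each a list of 5 numbers: the opening in per cent of the stroke, from 0 (shut) to 100 (fully open), then the shift along the tool's x, y, z in m, then the turn about the tool's y in rad. In form: [[fingers, x, y, z, roll], ...]. A call has 1 to 12 rows; each row shifts and turns the commanded pose from where the row before left it, along the tool's axes as they then stand; what a row does not reach is not made up. A row lasts 1/8 s, in which the tool goes at most 62.5 mm and 10.7 degrees, less where a joint would pass 70% of its speed; a pose out of reach is approached as far as the arm can. A call with a gripper value outside its range is refused whole. The fingers move at their own pace and stop on an object; "newtons" is the grip in N (left out, the last holds). Time passes only in rows, so rows that do not move let the fingers close. It gives the time, the measured TCP pose, the force and the opening at its end, in the units of the state.
- bot.observe(): the state, without advancing time (a new reading comes with each control period).
- bot.read_camera(name): name is "scene" or "top" or "wrist"; returns a dict with "image" (384x512x3 uint8, red, green, blue), "fx", "fy", "cx", "cy" (pixels), "R" (3x3) and "t" (3): a world point X has camera coordinates R X + t; the wrist camera has in their place "tool_from_camera" (4x4, takes a point from camera to tool coordinates, whose origin is the TCP and whose axes are the tool frame's). Camera axes: x right, y down, z forward; pixel columns grow to the right and rows downward; lengths in m; the calibration is good to about 2 mm. The wrist camera is an equidistant fisheye: a pixel r from the principal point sees the ray r / f radians off the axis. A picture is of the moment at which its call begins: read the wrist's pose just before it. There is no depth.
- bot.hand_in(): hands the job in, once; it reports no verdict.
The state is a dict: "clock": time; "joints": joint angles; "dq": joint speeds; "joint_efforts": joint torques, N m; "tool_pos": TCP position; "tcp_rot": TCP orientation; "contact_force": force on the tool from outside, world axes, zero at the start; "ft_torque": the same for the moment, N m; "grip_width": opening from 0.0 (shut) to 1.0 (fully open).
Only numpy, scipy, OpenCV 4.12 (cv2) and the standard library are available. Lean on these libraries where they do the work, as an engineer would, in place of code of your own. Each camera call takes 0.05 s, during which the arm holds its last target.

TASK

Get rid of the three rejected parts in the aluminium scoop: unlock the reject bin's flap by pulling the black bolt knob on its side straight out to its detent, then push the flap in with the nose of the scoop and hold it open with the scoop while you tip all three parts into the bin. Draw the scoop out so that the flap shuts, stand the empty scoop upright on the bench and lock the flap again by pushing the knob fully home. Leave the other things on the bench where they are.

Things in the scene. Friction and masses are not known exactly. Their poses are not given: they have to be found in the camera images.
- bin: reject bin: grey sheet-steel box fixed to the bench, 240 deep (its x) x 200 wide (its y) x 225 mm high, walls 4 mm, empty. Origin: centre of the underside; x points from the mouth to the back, y to the side with the bolt knob, z up. The mouth is the sloped upper part of the front (-x), 192 mm wide, from the lip up to the flap hinge at x = -70, z = 213 mm. The top deck starts at x = -78 mm.
- bin_lip (a point): middle of the mouth's rolled lower edge (the lip), at its top: x = -118, y = 0, z = 124 mm in the bin's frame; axes as the bin's.
- flap (a joint): angle of the spring flap, rad: 0 shut, 1.2 fully pushed in. Aluminium plate 186 wide, 3 thick, 101 mm long, hinged along its top edge (along the bin's y); shut, it slopes from the hinge forward and down to the lip, 27 degrees from vertical. Swings inwards and shuts itself: 1 N at its lower edge starts it, 2 to 2.5 N at 0.7 rad. With the bolt in it gives only about 0.1 rad.
- bolt (a joint): travel of the push-pull bolt, m: 0 = in (flap locked), 0.016 = pulled fully out (flap free). A detent holds it at either end: about 5 N moves it to the middle of its travel, beyond which it snaps to the other end.
- knob (a point): centre of the black cylindrical bolt knob, 34 mm diameter, 34 mm long, axis along the bin's y, pulled out along +y; on the bin's +y side wall by the mouth; axes as the bin's. With the bolt in, its centre is 45 mm off the side wall (y = 145, z = 171 mm in the bin's frame), its outer end 62 mm off; a bolt housing 22 mm thick, 30 x 36 mm, lies between knob and wall.
- scoop_grip (a point): centre of the scoop's black rubber grip tab: 66 wide (scoop's y), 46 along the slope, 8 mm thick, standing on the rear wall and leaning back 25 degrees from vertical (upper edge away from the nose). It lies 117 mm behind the scoop's middle, 66 mm above its underside. Axes as the scoop's: x to the nose, y left, z up when it stands on the bench.
- scoop_nose (a point): middle of the open front edge of the scoop's floor, on the underside; axes as the scoop's. The scoop is a folded dull aluminium pan: floor 175 long x 120 mm wide, 3 mm sheet, no front wall, side walls 30 mm high at the nose rising to 45 mm at the rear wall, which leans back 25 degrees; about 0.15 kg empty.
- scoop_mid (a point): middle of the scoop, 15 mm above its underside (half-way along its 175 mm floor); axes as the scoop's. The parts begin to slide on its floor when it is tipped by 26 to 35 degrees; at 55 degrees they run out freely.
- standoff_mid (a point): centre of a hexagonal aluminium standoff, 80 mm long (its y) and 18 mm across flats, about 55 g; lies across the scoop near the nose.
- bracket_mid (a point): centre of an aluminium angle bracket 70 (its x) x 34 x 22 mm, about 40 g; lies in the scoop on its wider leg, beside the cover plate.
- coverplate_mid (a point): centre of a flat aluminium cover plate 75 (its x) x 45 x 7 mm, about 60 g; lies flat in the scoop.
- wrench: bystander: a steel wrench about 170 mm long lying on the bench; leave it alone.
- drillcase: bystander: an open blue drill case, about 200 x 190 mm and 26 mm high, on the bench; origin under the middle of its half with the drills; leave it alone.
- module: bystander: a closed aluminium instrument module, 90 x 130 x 45 mm, with four brass connectors on one side, on the bench; origin at the centre of its underside; leave it alone.
Mind the look-alikes: they are no part of the job. Leave any blue or brown look-alike of the part that bears bracket_mid alone.

How it is judged:
On the way, in this order (a step that is already met when the one before it is completed fails the run):
1. the bolt knob is pulled out to its detent (value of joint bolt above 0.014 m), for 0.2 s.
2. all three parts are in the bin while the nose of the scoop is in the mouth and the flap is still held open (z of standoff_mid in the frame of bin between 0 and 0.105 m and x of standoff_mid in the frame of bin between -0.118 and 0.118 m and y of standoff_mid in the frame of bin between -0.098 and 0.098 m and z of bracket_mid in the frame of bin between 0 and 0.105 m and x of bracket_mid in the frame of bin between -0.118 and 0.118 m and y of bracket_mid in the frame of bin between -0.098 and 0.098 m and z of coverplate_mid in the frame of bin between 0 and 0.105 m and x of coverplate_mid in the frame of bin between -0.118 and 0.118 m and y of coverplate_mid in the frame of bin between -0.098 and 0.098 m and value of joint flap above 0.25 rad and x of scoop_nose in the frame of bin between -0.11 and 0.1 m), for 0.2 s.
At the end, for the whole second after the job is handed in: The standoff, bracket and cover plate all lie inside the bin, below its lip; the flap is shut (under 0.06 rad); the bolt is fully in (under 2 mm); the empty scoop stands upright on the bench (underside within 5 mm of the bench, tilt under 0.08 rad) (z of standoff_mid in the frame of bin between 0 and 0.105 m and x of standoff_mid in the frame of bin between -0.118 and 0.118 m and y of standoff_mid in the frame of bin between -0.098 and 0.098 m and z of bracket_mid in the frame of bin between 0 and 0.105 m and x of bracket_mid in the frame of bin between -0.118 and 0.118 m and y of bracket_mid in the frame of bin between -0.098 and 0.098 m and z of coverplate_mid in the frame of bin between 0 and 0.105 m and x of coverplate_mid in the frame of bin between -0.118 and 0.118 m and y of coverplate_mid in the frame of bin between -0.098 and 0.098 m and value of joint flap below 0.06 rad and value of joint bolt below 0.002 m and height (world z) of scoop_mid below 0.02 m and angle between scoop_mid's own z axis and vertical below 0.08 rad); the robot touches nothing.
It fails at once if a bystander (wrench, drill case or module) is shifted by more than 20 mm (distance of any of wrench, drillcase, module from where it was at the start of the episode above 0.02 m).
It also fails if it takes over 72 s, if anything falls off the work surface, if the arm or the gripper's body presses on something with over 40 N, if the wrist force passes 120 N, or if a joint passes its speed limit or range.

## Working session

There is one attempt and no reset: what is moved stays moved. The work goes in short steps, Python scripts to look and compute and a tool call to move; the robot and the scene stay as the last step left them, time stands still between calls to the robot, and variables do not carry over. Pictures are saved under pics/ and viewed, and the job is handed in when it is done.

Besides the shell and the picture viewer there is one more tool, called as name([rows], argument=value, ...), one row to a line, values as JSON. send_rows: Moves the arm, as the interface text tells. Its arguments: {"type":"object","properties":{"rows":{"type":"array","items":{"type":"array","items":{"type":"number"}}},"newtons":{"type":"number"}},"required":["rows"]}

```bash
ls; mkdir -p pics
python3 - <<'E'
from rig import bot
import cv2,numpy as np
print(bot.observe(), bot.grip_depth)
for n in ("scene","top","wrist"):
    c=bot.read_camera(n); cv2.imwrite(f"pics/{n}0.png",c["image"][:,:,::-1])
    print(n,{k:np.round(v,4).tolist() for k,v in c.items() if k!="image"})
E
```

```text
pics
{'clock': 0.0, 'joints': array([-9.69399389e-01,  3.85584257e-01,  6.61571701e-03, -5.15109980e-04,
       -1.19399389e+00, -2.58592949e-01]), 'dq': array([-0.00026316,  0.00065663,  0.00184547,  0.00107257, -0.00046948,
        0.00132777]), 'joint_efforts': array([ 1.97925088e-03, -3.90662992e+01,  1.87413222e+01,  4.22006473e+00,
        1.11295338e-02, -1.69465575e-04]), 'tool_pos': array([ 0.20989322, -0.58805733,  0.22143654]), 'tcp_rot': array([-1.55185169, -0.26840136,  0.26913889]), 'contact_force': array([-0.04767167,  0.95824088,  1.25235074]), 'ft_torque': array([ 0.05370668, -0.00365675, -0.05478712]), 'grip_width': 0.9992411596975446} 0.0187
scene {'fx': 349.398, 'fy': 349.398, 'cx': 250.7547, 'cy': 196.4534, 'R': [[-0.4941, 0.8694, -0.0013], [0.7438, 0.422, -0.5183], [-0.4501, -0.2571, -0.8552]], 't': [0.1474, -0.4121, 1.4745]}
top {'fx': 398.9518, 'fy': 398.9518, 'cx': 254.1415, 'cy': 188.9487, 'R': [[0.0213, -0.9998, 0.0016], [-0.9768, -0.0212, -0.2133], [0.2132, 0.003, -0.977]], 't': [0.141, 0.5918, 1.0756]}
wrist {'fx': 297.3186, 'fy': 297.3186, 'cx': 251.1319, 'cy': 189.7439, 'tool_from_camera': [[-0.0002, 0.9594, 0.282, -0.0783], [-0.0005, -0.282, 0.9594, -0.1631], [1.0, 0.0001, 0.0005, -0.0005], [0.0, 0.0, 0.0, 1.0]]}
```

View pics/scene0.png

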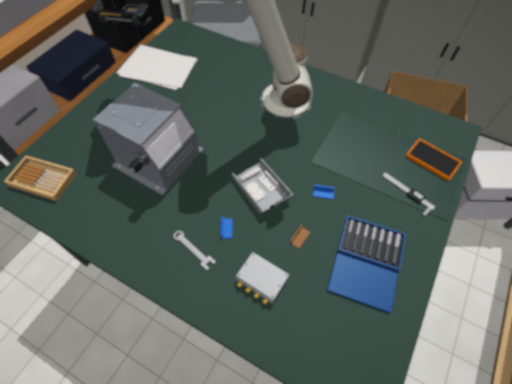

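View pics/top0.png

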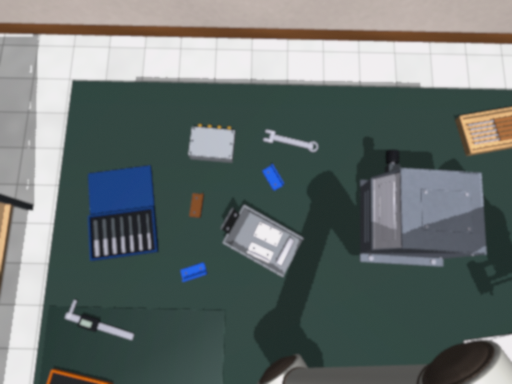

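View pics/wrist0.png

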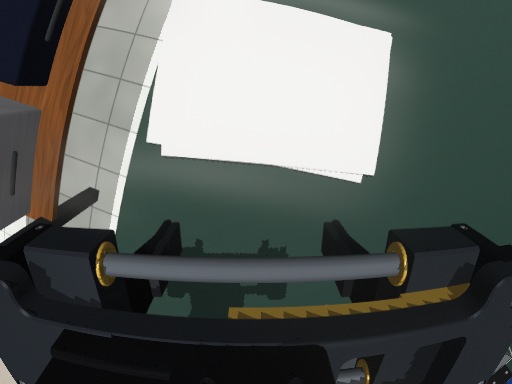

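```bash
cat > h.py <<'E'
from rig import bot
import cv2,numpy as np
from scipy.spatial.transform import Rotation as Ro
def cam(n): return bot.read_camera(n)
def ray(c,u,v):
    d=np.array([(u-c['cx'])/c['fx'],(v-c['cy'])/c['fy'],1.]); R=np.array(c['R']);t=np.array(c['t'])
    return -R.T@t, R.T@d
def onplane(c,u,v,z):
    o,d=ray(c,u,v); return o+d*(z-o[2])/d[2]
def proj(c,X):
    p=np.array(c['R'])@np.array(X)+np.array(c['t']); return np.array([c['cx']+c['fx']*p[0]/p[2],c['cy']+c['fy']*p[1]/p[2]])
def tri(c1,p1,c2,p2):
    o1,d1=ray(c1,*p1);o2,d2=ray(c2,*p2)
    s=np.linalg.lstsq(np.c_[d1,-d2],o2-o1,rcond=None)[0]
    a=o1+s[0]*d1;b=o2+s[1]*d2
    return (a+b)/2,np.linalg.norm(a-b)
def crop(c,x0,y0,x1,y1,k,name,pts=()):
    im=np.ascontiguousarray(c['image'][:,:,::-1]); im=cv2.resize(im[y0:y1,x0:x1],None,fx=k,fy=k,interpolation=cv2.INTER_CUBIC)
    for p in pts: cv2.circle(im,(int((p[0]-x0+.5)*k),int((p[1]-y0+.5)*k)),3,(0,0,255),1)
    cv2.imwrite('pics/'+name,im)
E
python3 - <<'E'
from h import *
t=cam('top');s=cam('scene')
crop(t,210,140,330,290,5,'t_all.png') if 0 else None
crop(t,340,140,500,280,5,'t_bin.png')
crop(t,210,190,310,285,6,'t_scoop.png')
crop(s,80,75,220,200,5,'s_bin.png')
crop(s,220,150,310,220,8,'s_scoop.png')
print(Ro.from_rotvec(bot.observe()['tcp_rot']).as_matrix().round(3))
E
```

```text
[[ 0.942 -0.    -0.336]
 [ 0.336  0.001  0.942]
 [-0.    -1.     0.001]]
```

View pics/t_bin.png

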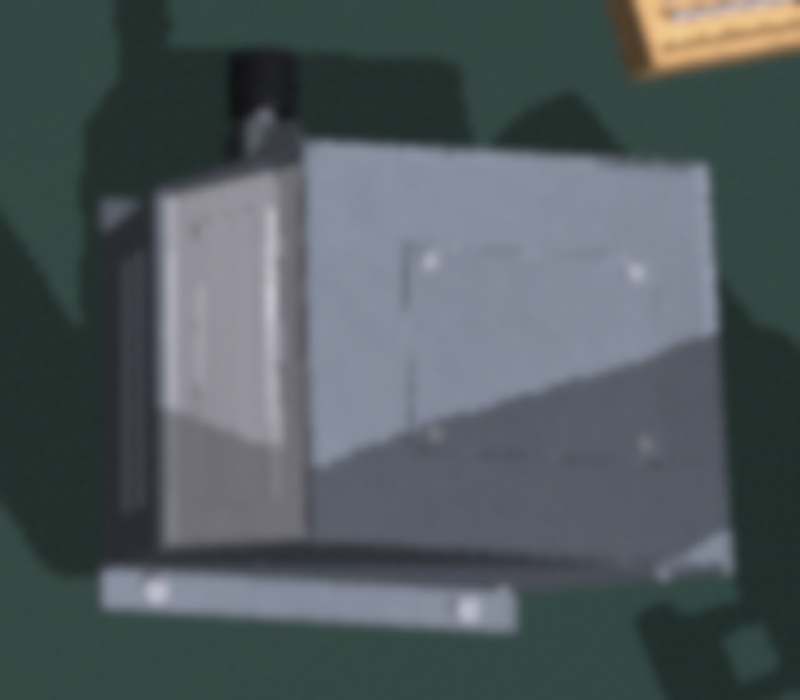

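View pics/t_scoop.png

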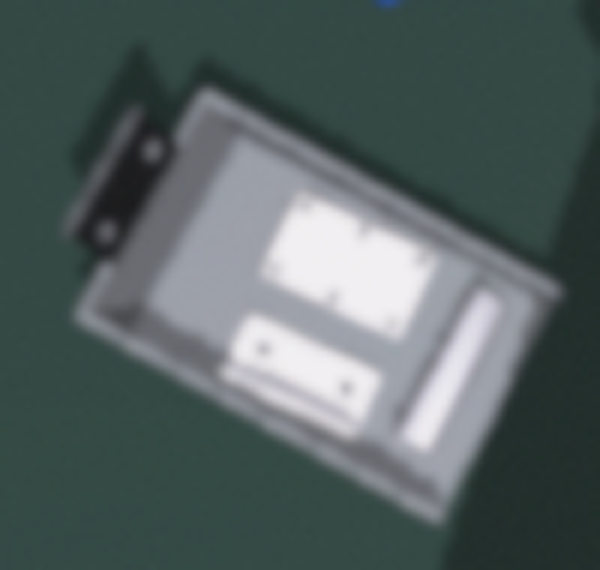

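View pics/s_bin.png

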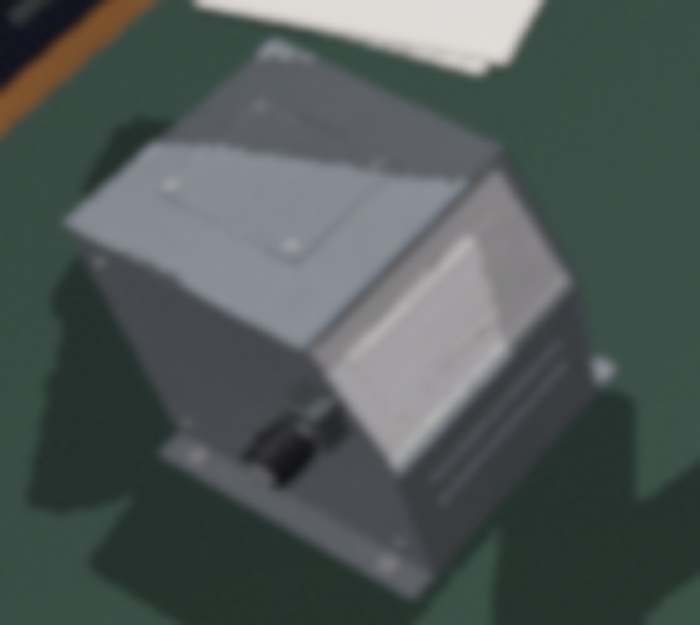

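View pics/s_scoop.png

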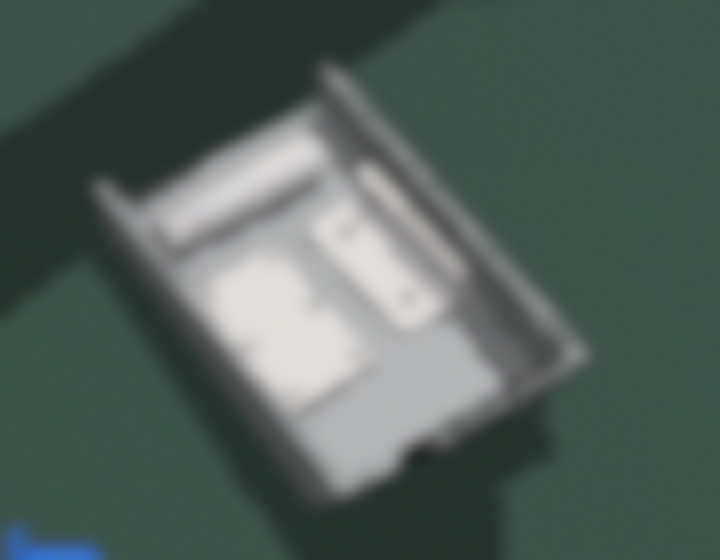

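Run:
```python
from h import *
t=cam('top');s=cam('scene')
T=lambda u,v,x0,y0,k:(x0+u/k-.5,y0+v/k-.5)
print('deck')
d=[onplane(t,*T(u,v,340,140,5),.225) for u,v in [(305,141),(708,163),(733,568),(308,540)]]
d2=[onplane(s,*T(u,v,80,75,5),.225) for u,v in [(302,350),(66,222),(275,45),(500,150)]]
for a,b in zip(d,d2): print(a.round(4),b.round(4))
print('widths',[np.linalg.norm(d[i]-d[(i+1)%4]).round(4) for i in range(4)],[np.linalg.norm(d2[i]-d2[(i+1)%4]).round(4) for i in range(4)])
print('knob tri', tri(t,T(262,80,340,140,5),s,T(280,458,80,75,5)))
print('scoop')
for lab,p,q,z in [('noseL',(563,290),(100,185),.03),('noseR',(440,522),(328,70),.03),('rearL',(205,92),(322,500),.045),('rearR',(78,318),(585,355),.045)]:
    a=T(*p,210,190,6); b=T(*q,220,150,8)
    print(lab,onplane(t,*a,z).round(4),onplane(s,*b,z).round(4),tri(t,a,s,b)[0].round(4))
for p in [(138,108),(70,235)]: print('tab',onplane(t,*T(*p,210,190,6),.087).round(4))
for p in [(152,150),(105,232)]: print('rivets',onplane(t,*T(*p,210,190,6),.066).round(4))
```

```text
deck
[ 0.615  -0.2075  0.225 ] [ 0.6159 -0.2052  0.225 ]
[ 0.6081 -0.4057  0.225 ] [ 0.6074 -0.4027  0.225 ]
[ 0.4103 -0.3978  0.225 ] [ 0.4133 -0.3924  0.225 ]
[ 0.4191 -0.1977  0.225 ] [ 0.4191 -0.1996  0.225 ]
widths [np.float64(0.1984), np.float64(0.198), np.float64(0.2002), np.float64(0.1962)] [np.float64(0.1977), np.float64(0.1944), np.float64(0.1929), np.float64(0.1969)]
knob tri (array([ 0.6624284 , -0.20571846,  0.17047653]), np.float64(0.003066796092793477))
scoop
noseL [0.4556 0.0097 0.03  ] [0.4543 0.012  0.03  ] [0.4551 0.011  0.0306]
noseR [0.3461 0.0678 0.03  ] [0.3484 0.0693 0.03  ] [0.346  0.0678 0.0265]
rearL [0.5452 0.1829 0.045 ] [0.5526 0.1783 0.045 ] [0.5478 0.1798 0.0379]
rearR [0.4362 0.2396 0.045 ] [0.437  0.2411 0.045 ] [0.4361 0.2403 0.0432]
tab [0.5297 0.2123 0.087 ]
tab [0.4704 0.2414 0.087 ]
rivets [0.5134 0.2063 0.066 ]
rivets [0.4745 0.227  0.066 ]
```

```bash
cat >> h.py <<'E'
O=np.array([.514,-.280,0]);bx=np.array([-.039,-.99924,0]);by=np.array([.99924,-.039,0]);bz=np.array([0,0,1.])
def B(x,y,z): return O+x*bx+y*by+z*bz
def toB(p): p=np.array(p)-O; return np.array([p@bx,p@by,p[2]])
def st():
    o=bot.observe(); R=Ro.from_rotvec(o['tcp_rot']).as_matrix()
    print('t',round(o['clock'],2),'tcp',o['tool_pos'].round(4),'bin',toB(o['tool_pos']).round(4),'yaw',np.degrees(np.arctan2(R[1,0],R[0,0])).round(2),'F',o['contact_force'].round(1),'w',round(o['grip_width']*87,1))
    return o['tool_pos'],R
def go(target,yaw=None):
    p,R=st(); d=R.T@(np.array(target)-p); y=np.arctan2(R[1,0],R[0,0])
    print('tool shift now',d.round(4))
    if yaw is not None:
        yr=np.radians(yaw); print('roll',round(-(yr-y),4)); 
        R2=np.array([[np.cos(yr),0,-np.sin(yr)],[np.sin(yr),0,np.cos(yr)],[0,-1,0]]); print('shift after roll',(R2.T@(np.array(target)-p)).round(4))
E
python3 -c "
from h import *
go(B(-.08,.147,.33),-2.2)"
```

```text
t 0.35 tcp [ 0.2101 -0.5885  0.2223] bin [ 0.3201 -0.2917  0.2223] yaw 19.64 F [ 0.5  0.  -0.4] w 86.9
tool shift now [ 0.5562 -0.1076  0.2079]
roll 0.3812
shift after roll [ 0.4389 -0.1077  0.3998]
```

send_rows([
  [60,0,-0.036,0,0.127],
  [60,0,-0.036,0,0.127],
  [60,0,-0.036,0,0.127],
  [60,0.04,0,0.036,0],
  [60,0.04,0,0.036,0],
  [60,0.04,0,0.036,0],
  [60,0.04,0,0.036,0],
  [60,0.04,0,0.036,0],
  [60,0.04,0,0.036,0],
  [60,0.04,0,0.036,0],
  [60,0.04,0,0.036,0],
  [60,0.04,0,0.036,0],
], newtons=40)

```text
clock: 1.85
tool_pos: [0.5834, -0.2772, 0.3307]
tcp_rot: [-1.571, 0.03, -0.03]
contact_force: [0.6, 0.3, -0.2]
grip_width: 0.602
```

```bash
python3 -c "
from h import *
go(B(-.08,.147,.26),-2.2)"
```

```text
t 1.85 tcp [ 0.5834 -0.2772  0.3307] bin [-0.0055  0.0692  0.3307] yaw -2.18 F [ 0.6  0.3 -0.2] w 52.3
tool shift now [0.0778 0.0707 0.0745]
roll 0.0004
shift after roll [0.0778 0.0707 0.0745]
```

send_rows([
  [60,0.038,0,0.035,0],
  [60,0.038,0,0.035,0],
  [60,0,0.05,0,0],
  [60,0,0,0,0],
  [60,0,0,0,0],
])

```text
clock: 2.48
tool_pos: [0.6612, -0.2125, 0.2825]
tcp_rot: [-1.572, 0.029, -0.032]
contact_force: [-0.8, -0.6, 0.8]
grip_width: 0.603
```

```bash
python3 -c "
from h import *
go(B(-.08,.147,.152),-2.2)
p,R=st()
c=cam('wrist');cv2.imwrite('pics/w1.png',c['image'][:,:,::-1])
t=cam('top');crop(t,340,130,500,280,5,'t1.png')"
```

```text
t 2.48 tcp [ 0.6612 -0.2125  0.2825] bin [-0.0732  0.1445  0.2825] yaw -2.21 F [-0.8 -0.6  0.8] w 52.5
tool shift now [0.0022 0.1305 0.007 ]
roll -0.0001
shift after roll [0.0025 0.1305 0.0068]
t 2.48 tcp [ 0.6612 -0.2125  0.2825] bin [-0.0732  0.1445  0.2825] yaw -2.21 F [-0.8 -0.6  0.8] w 52.5
```

View pics/w1.png

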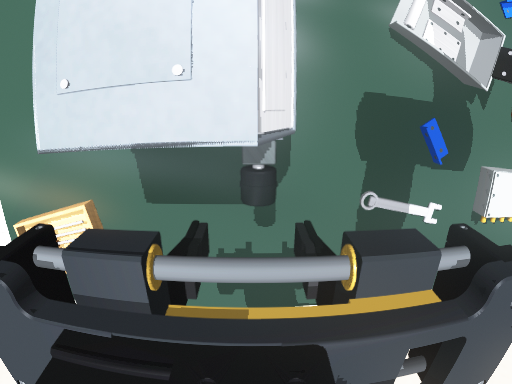

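View pics/t1.png

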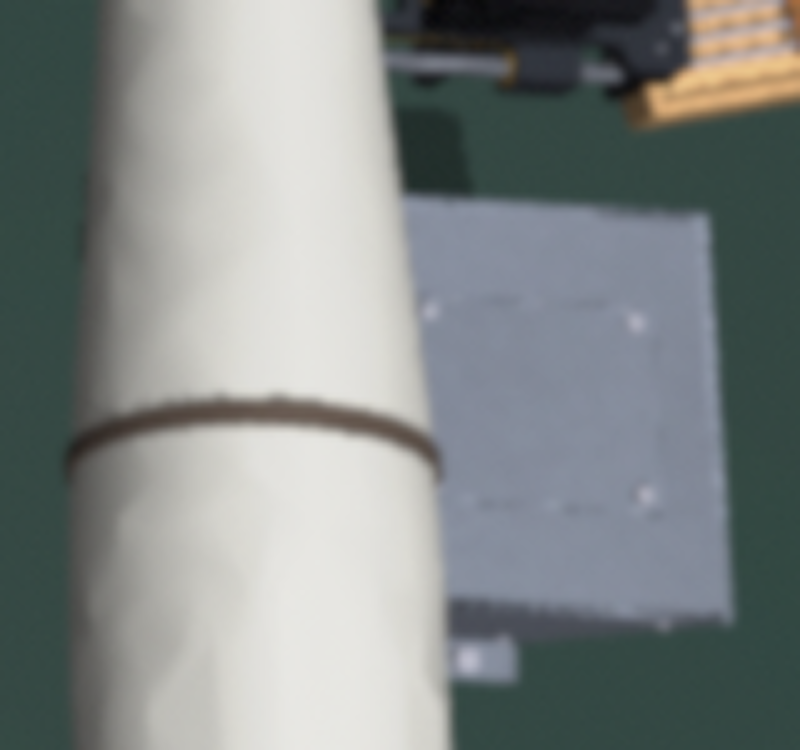

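send_rows([
  [65,0.002,0.04,0.007,0],
  [65,0,0.04,0,0],
  [65,0,0.025,0,0],
  [65,0,0.02,0,0],
  [65,0,0.004,0,0],
  [65,0,0,0,0],
])

```text
clock: 3.32
tool_pos: [0.6638, -0.2052, 0.1533]
tcp_rot: [-1.571, 0.028, -0.032]
contact_force: [-0.4, -0.2, 0.8]
grip_width: 0.648
```

```bash
python3 -c "
from h import *
go(B(-.08,.147,.152),-2.2)
c=cam('wrist');cv2.imwrite('pics/w2.png',c['image'][:,:,::-1])"
```

```text
t 3.33 tcp [ 0.6638 -0.2052  0.1533] bin [-0.0806  0.1468  0.1533] yaw -2.2 F [-0.4 -0.2  0.8] w 56.4
tool shift now [ 0.0002  0.0013 -0.0006]
roll -0.0
shift after roll [ 0.0002  0.0013 -0.0006]
```

View pics/w2.png

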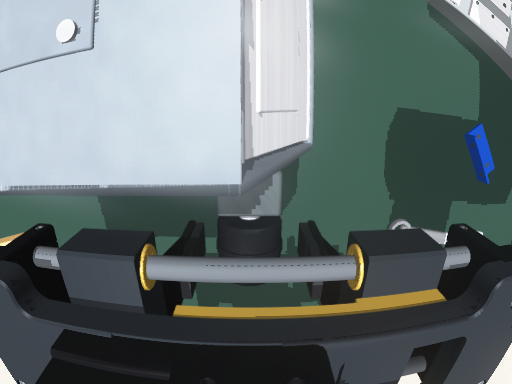

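The knob (≈(248,235)) sits centred between the fingers. Close, then pull along tool +x.

send_rows([
  [25,0,0,0,0],
  [25,0,0,0,0],
  [25,0,0,0,0],
  [25,0,0,0,0],
  [25,0.006,0,0,0],
  [25,0.006,0,0,0],
  [25,0.006,0,0,0],
  [25,0,0,0,0],
  [25,0,0,0,0],
], newtons=40)

```text
clock: 4.5
tool_pos: [0.6792, -0.2067, 0.1519]
tcp_rot: [-1.572, 0.034, -0.027]
contact_force: [-4.7, -4.6, 3.4]
grip_width: 0.386
```

```bash
python3 -c "
from h import *
go(B(-.08,.163,.152),-2.2)
c=cam('wrist');cv2.imwrite('pics/w3.png',c['image'][:,:,::-1])"
```

```text
t 4.5 tcp [ 0.6792 -0.2067  0.1519] bin [-0.0797  0.1623  0.1519] yaw -2.23 F [-4.7 -4.6  3.4] w 33.6
tool shift now [ 0.0007 -0.0001  0.0003]
roll -0.0005
shift after roll [ 0.0007 -0.0001  0.0003]
```

View pics/w3.png

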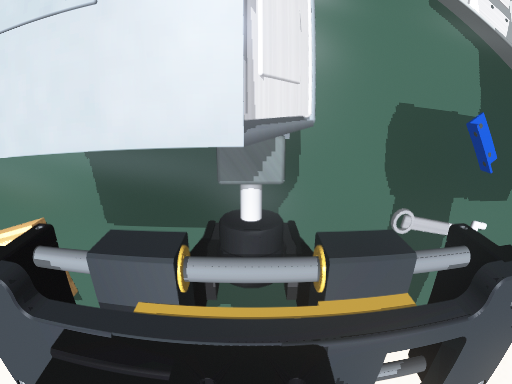

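send_rows([
  [25,0.003,0,0,0],
  [25,0.001,0,0,0],
  [25,0,0,0,0],
  [25,0,0,0,0],
  [25,-0.003,0,0,0],
  [65,0,0,0,0],
  [65,0,0,0,0],
  [65,0,0,0,0],
])

```text
clock: 5.55
tool_pos: [0.6825, -0.2048, 0.1514]
tcp_rot: [-1.57, 0.029, -0.03]
contact_force: [0.7, -0.0, -0.1]
grip_width: 0.613
```

```bash
python3 -c "
from h import *
go(B(-.08,.163,.152),-2.2)
c=cam('wrist');cv2.imwrite('pics/w4.png',c['image'][:,:,::-1])
p,R=st()
for f in (.33,):go([.4952,.2185,.33],62.3)
"
```

```text
t 5.55 tcp [ 0.6825 -0.2048  0.1514] bin [-0.0818  0.1655  0.1514] yaw -2.16 F [ 0.7 -0.  -0.1] w 53.4
tool shift now [-0.0025 -0.0006 -0.0018]
roll 0.0007
shift after roll [-0.0025 -0.0006 -0.0018]
t 5.6 tcp [ 0.6825 -0.2048  0.1514] bin [-0.0817  0.1654  0.1514] yaw -2.16 F [ 0.8 -0.7  0.4] w 54.3
t 5.6 tcp [ 0.6825 -0.2048  0.1514] bin [-0.0817  0.1654  0.1514] yaw -2.16 F [ 0.8 -0.7  0.4] w 54.3
tool shift now [-0.203  -0.1785  0.416 ]
roll -1.125
shift after roll [ 0.2877 -0.1786  0.3626]
```

View pics/w4.png

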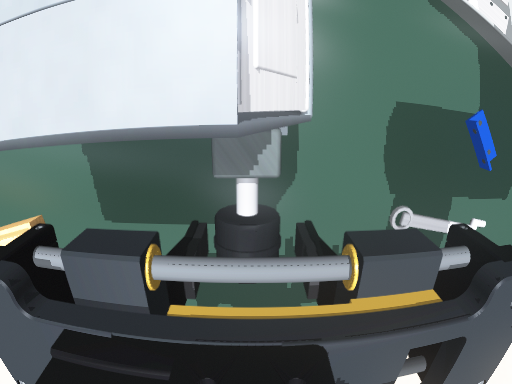

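send_rows([
  [65,0,-0.05,0,0],
  [65,0,-0.05,0,0],
  [100,-0.02,0,0.042,0],
  [100,-0.02,0,0.042,0],
  [100,-0.02,0,0.042,0],
  [100,-0.02,0,0.042,0],
  [100,-0.02,0,0.042,0],
  [100,-0.02,0,0.042,0],
  [100,-0.02,0,0.042,0],
  [100,-0.02,0,0.042,0],
  [100,-0.02,0,0.042,0],
  [100,-0.02,0,0.042,0],
])

```text
clock: 7.1
tool_pos: [0.4975, 0.2237, 0.2518]
tcp_rot: [-1.57, 0.029, -0.03]
contact_force: [0.6, 1.3, -0.1]
grip_width: 0.999
```

send_rows([
  [100,0,0,0,-0.161],
  [100,0,0,0,-0.161],
  [100,0,0,0,-0.161],
  [100,0,0,0,-0.161],
  [100,0,0,0,-0.161],
  [100,0,0,0,-0.161],
  [100,0,0,0,-0.161],
  [100,0,0,0,0],
  [100,0,0,0,0],
])

```text
clock: 8.22
tool_pos: [0.4982, 0.2222, 0.2516]
tcp_rot: [-1.4, -0.846, 0.846]
contact_force: [0.4, 0.7, 0.3]
grip_width: 0.999
```

```bash
python3 -c "
from h import *
go([.4952,.2185,.15],62.3)
c=cam('wrist');cv2.imwrite('pics/w5.png',c['image'][:,:,::-1])
"
```

```text
t 8.22 tcp [0.4982 0.2222 0.2516] bin [-0.5012 -0.0354  0.2516] yaw 62.26 F [0.4 0.7 0.3] w 86.9
tool shift now [-0.0047  0.1016  0.001 ]
roll -0.0006
shift after roll [-0.0047  0.1016  0.001 ]
```

View pics/w5.png

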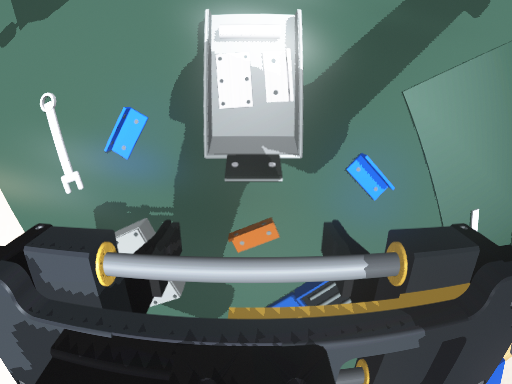

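```bash
cat >> h.py <<'E'
def wray(c,u,v,p,R):
    du,dv=u-c['cx'],v-c['cy'];r=np.hypot(du,dv);th=r/c['fx']
    d=np.array([np.sin(th)*du/r,np.sin(th)*dv/r,np.cos(th)]);M=np.array(c['tool_from_camera'])
    return R@M[:3,3]+p, R@M[:3,:3]@d
def wplane(c,u,v,p,R,z):
    o,d=wray(c,u,v,p,R); return o+d*(z-o[2])/d[2]
E
python3 -c "
from h import *
p,R=st();c=cam('wrist')
crop(c,190,0,320,200,4,'w5c.png')
for n,u,v,z in [('tab top edge L',225,181,.087),('tab top R',282,181,.087),('tabcentre',254,168,.066),('noseL',207,11,.03),('noseR',300,11,.03),('rearL',205,157,.045),('rearR',301,157,.045)]:
  X=wplane(c,u,v,p,R,z);print(n,X.round(4),(R.T@(X-p)).round(4))
"
```

```text
t 8.28 tcp [0.4982 0.2221 0.2516] bin [-0.5011 -0.0353  0.2516] yaw 62.29 F [-0.3  1.   0. ] w 87.3
tab top edge L [0.5279 0.2152 0.087 ] [ 0.0076  0.1646 -0.0295]
tab top R [0.4702 0.2455 0.087 ] [0.0076 0.1646 0.0356]
tabcentre [0.4935 0.2213 0.066 ] [-0.003   0.1856  0.0038]
noseL [0.4527 0.014  0.03  ] [-0.2054  0.2215 -0.0565]
noseR [0.3462 0.0694 0.03  ] [-0.2059  0.2215  0.0635]
rearL [0.5437 0.1836 0.045 ] [-0.013   0.2066 -0.0582]
rearR [0.4357 0.2403 0.045 ] [-0.013   0.2066  0.0638]
```

View pics/w5c.png

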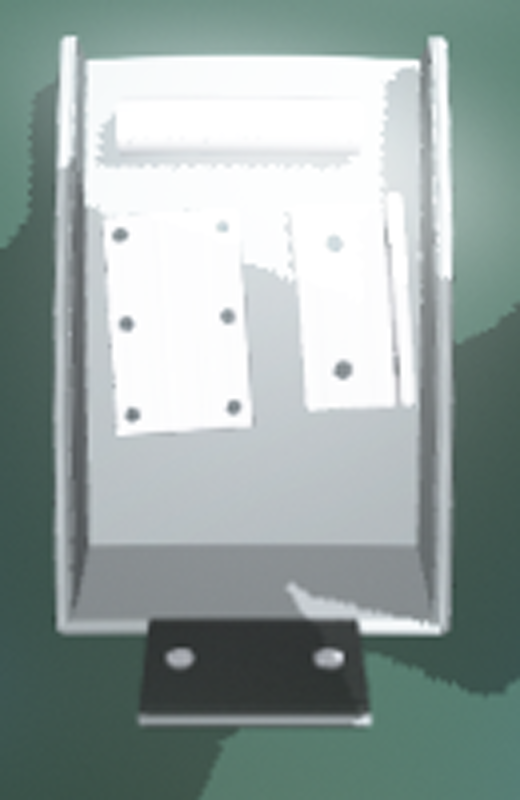

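send_rows([
  [100,-0.001,0.05,0.003,0],
  [100,0,0.05,0,0],
  [100,0,0.04,0,0],
  [100,0,0.03,0,0],
  [100,0,0.02,0,0],
  [100,0,0.01,0,0],
  [100,0,0,0,0],
  [100,0,0,0,0],
])

```text
clock: 9.32
tool_pos: [0.4958, 0.223, 0.0525]
tcp_rot: [-1.399, -0.849, 0.846]
contact_force: [-0.4, 0.7, 0.7]
grip_width: 1.004
```

```bash
python3 -c "
from h import *
st()
c=cam('wrist');cv2.imwrite('pics/w6.png',c['image'][:,:,::-1])
s=cam('scene');crop(s,200,130,330,230,6,'s6.png')
"
```

```text
t 9.32 tcp [0.4958 0.223  0.0525] bin [-0.5019 -0.0378  0.0525] yaw 62.39 F [-0.4  0.7  0.7] w 87.3
```

View pics/w6.png

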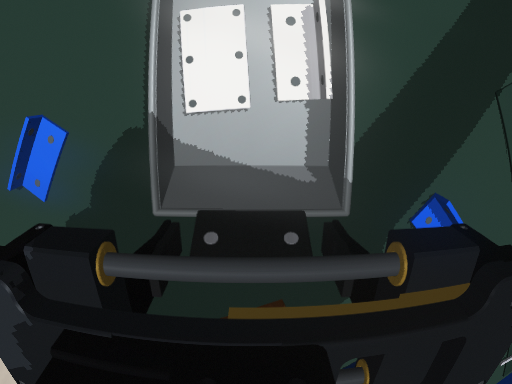

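View pics/s6.png

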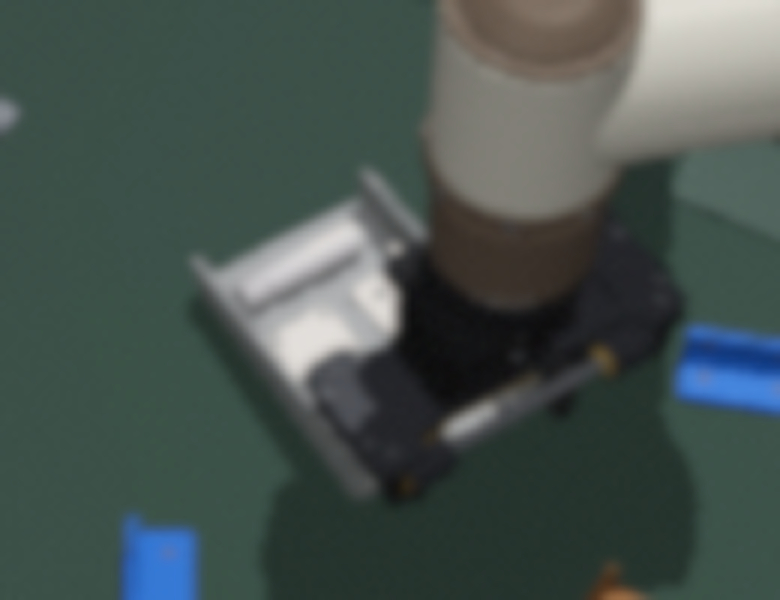

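send_rows([
  [60,0,0,0,0],
  [60,0,0,0,0],
  [60,0,0,0,0],
  [60,0,0,0,0],
  [60,0,-0.01,0,0],
  [60,0,-0.01,0,0],
  [60,0,-0.01,0,0],
  [60,0,0,0,0],
  [60,0,0,0,0],
], newtons=60)

```text
clock: 10.55
tool_pos: [0.4949, 0.2224, 0.0814]
tcp_rot: [-1.399, -0.847, 0.847]
contact_force: [-0.1, 0.1, -4.0]
grip_width: 0.751
```

```bash
python3 -c "
from h import *
st()
c=cam('wrist');cv2.imwrite('pics/w7.png',c['image'][:,:,::-1])
s=cam('scene');crop(s,200,130,330,230,6,'s7.png')
"
```

```text
t 10.55 tcp [0.4949 0.2224 0.0814] bin [-0.5013 -0.0387  0.0814] yaw 62.37 F [-0.1  0.1 -4. ] w 65.3
```

View pics/w7.png

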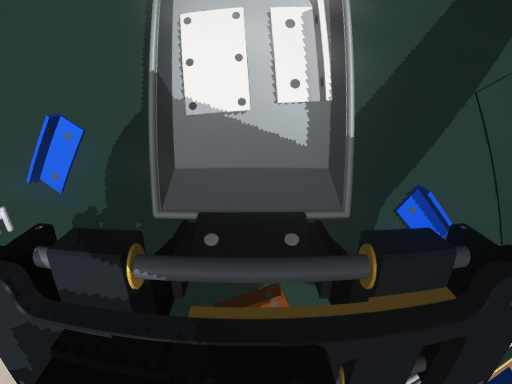

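View pics/s7.png

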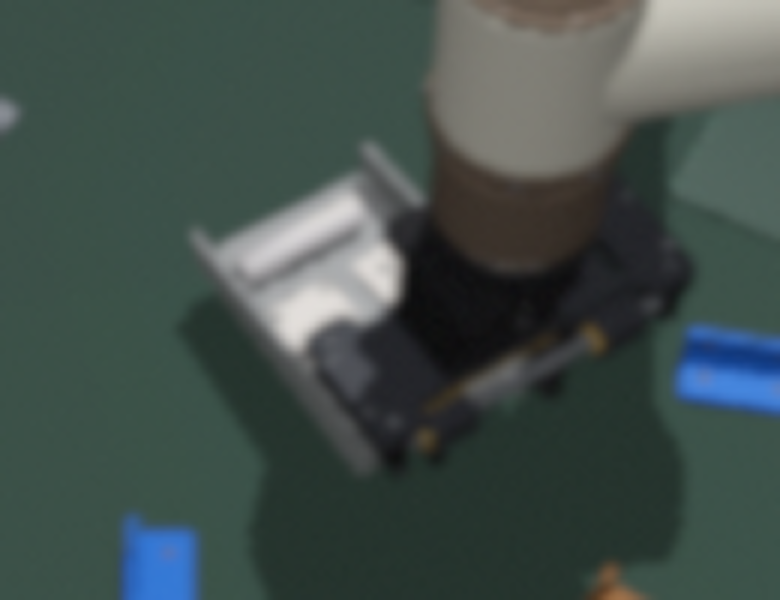

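```bash
python3 -c "
from h import *
go(B(-.36,0,.195),87.8)
"
```

```text
t 10.65 tcp [0.4948 0.2223 0.0812] bin [-0.5011 -0.0387  0.0812] yaw 62.38 F [ 0.1  0.1 -2.7] w 65.4
tool shift now [-0.111  -0.1138 -0.0954]
roll -0.4437
shift after roll [-0.1412 -0.1138 -0.0386]
```

send_rows([
  [60,0,-0.015,0,0],
  [60,0,-0.025,0,0],
  [60,0,-0.025,0,0],
  [60,0,-0.025,0,0],
  [60,0,-0.018,0,0],
  [60,0,-0.005,0,0],
  [60,0,0,0,0],
])

```text
clock: 11.52
tool_pos: [0.4949, 0.2224, 0.1947]
tcp_rot: [-1.399, -0.847, 0.847]
contact_force: [0.5, 0.5, -3.8]
grip_width: 0.75
```

```bash
python3 -c "
from h import *
go(B(-.36,0,.195),87.8)
c=cam('wrist');cv2.imwrite('pics/w8.png',c['image'][:,:,::-1])
"
```

```text
t 11.53 tcp [0.4949 0.2224 0.1947] bin [-0.5013 -0.0386  0.1947] yaw 62.37 F [ 0.5  0.5 -3.8] w 65.3
tool shift now [-0.1111 -0.0004 -0.0955]
roll -0.4438
shift after roll [-0.1413 -0.0003 -0.0385]
```

View pics/w8.png

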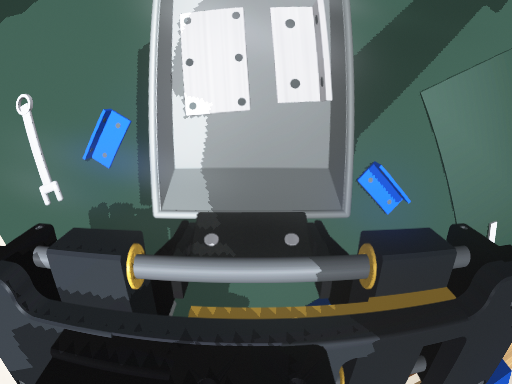

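Scoop held level (rear wall edge at row 215 as before). Rotate, then move to the mouth.

send_rows([
  [60,0,0,0,-0.05],
  [60,0,0,0,-0.09],
  [60,0,0,0,-0.09],
  [60,0,0,0,-0.09],
  [60,0,0,0,-0.08],
  [60,0,0,0,-0.044],
  [60,0,0,0,0],
  [60,0,0,0,0],
])

```text
clock: 12.58
tool_pos: [0.4948, 0.2223, 0.1939]
tcp_rot: [-1.227, -1.179, 1.182]
contact_force: [0.5, -0.6, -2.9]
grip_width: 0.749
```

send_rows([
  [60,-0.01,0,-0.004,0],
  [60,-0.022,0,-0.006,0],
  [60,-0.026,0,-0.007,0],
  [60,-0.026,0,-0.007,0],
  [60,-0.026,0,-0.007,0],
  [60,-0.02,0,-0.005,0],
  [60,-0.011,0,-0.002,0],
  [60,0,0,0,0],
  [60,0,0,0,0],
])

```text
clock: 13.7
tool_pos: [0.5277, 0.0805, 0.1945]
tcp_rot: [-1.227, -1.181, 1.181]
contact_force: [0.1, 0.2, -2.5]
grip_width: 0.745
```

```bash
python3 -c "
from h import *
go(B(-.36,0,.195),87.8)
c=cam('wrist');cv2.imwrite('pics/w9.png',c['image'][:,:,::-1])
s=cam('scene');crop(s,80,75,280,225,4,'s9.png')
t=cam('top');crop(t,220,100,420,250,4,'t9.png')
"
```

```text
t 13.7 tcp [0.5277 0.0805 0.1945] bin [-0.3608 -0.0004  0.1945] yaw 87.84 F [ 0.1  0.2 -2.5] w 64.8
tool shift now [-0.0008 -0.0005 -0.0004]
roll 0.0007
shift after roll [-0.0008 -0.0005 -0.0004]
```

View pics/w9.png

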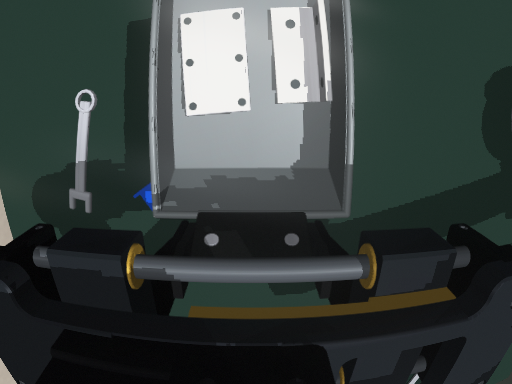

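View pics/s9.png

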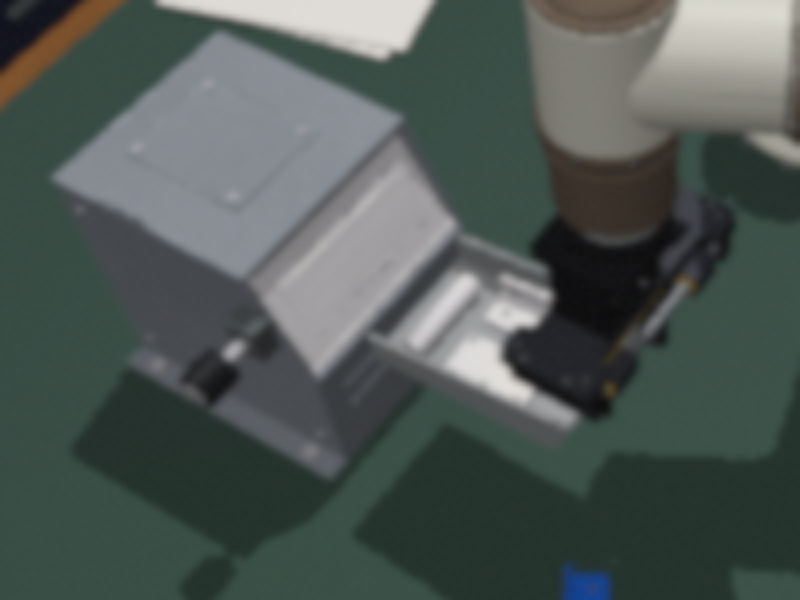

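View pics/t9.png

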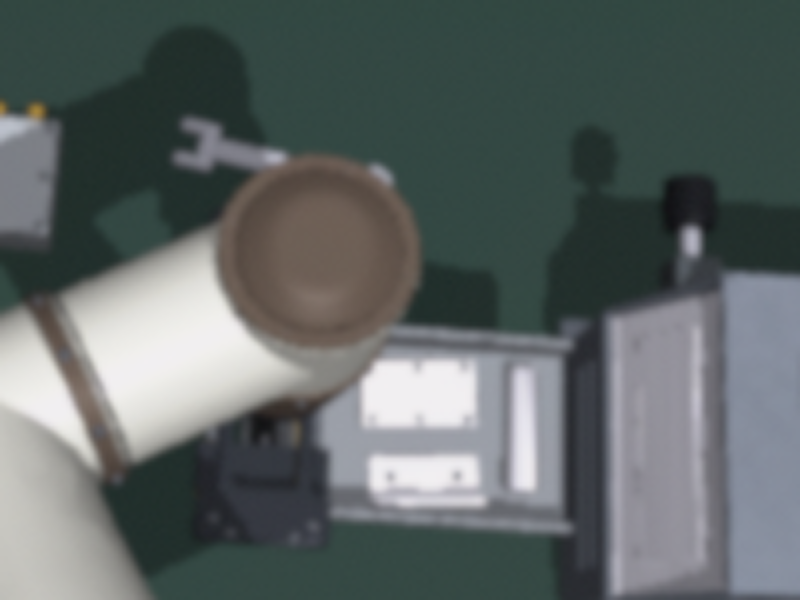

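```bash
python3 -c "
from h import *
t=cam('top');s=cam('scene')
for a,b in [((575,343),(370,336)),((573,527),(463,236))]:
  X,e=tri(t,(220+a[0]/4-.5,100+a[1]/4-.5),s,(80+b[0]/4-.5,75+b[1]/4-.5)); print(toB(X).round(4),e.round(4))
# lip from top/scene: mouth lower corners
X,e=tri(t,(220+608/4-.5,100+318/4-.5),s,(80+318/4-.5,75+376/4-.5)); print('lipcorner',toB(X).round(4),e)
"
```

```text
[-0.1548  0.061   0.167 ] 0.0045
[-0.1569 -0.0592  0.1699] 0.0051
lipcorner [-0.118   0.0922  0.1219] 0.0006187392409226795
```

send_rows([
  [60,-0.012,0,0,0],
  [60,-0.015,0,0,0],
  [60,-0.015,0,0,0],
  [60,-0.012,0,0,0],
  [60,-0.012,0,0,0],
  [60,-0.012,0,0,0],
  [60,-0.012,0,0,0],
  [60,0,0,0,0],
])

```text
clock: 14.95
tool_pos: [0.5244, -0.0102, 0.1945]
tcp_rot: [-1.227, -1.181, 1.18]
contact_force: [1.0, 4.8, -3.3]
grip_width: 0.749
```

```bash
python3 -c "
from h import *
st()
c=cam('wrist');cv2.imwrite('pics/w10.png',c['image'][:,:,::-1])
s=cam('scene');crop(s,80,75,280,225,4,'s10.png')
t=cam('top');crop(t,220,100,420,250,4,'t10.png')
"
```

```text
t 14.95 tcp [ 0.5244 -0.0102  0.1945] bin [-2.700e-01 -1.000e-04  1.945e-01] yaw 87.76 F [ 1.   4.8 -3.3] w 65.1
```

View pics/w10.png

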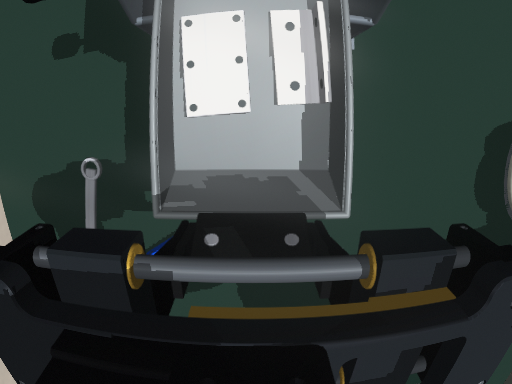

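View pics/s10.png

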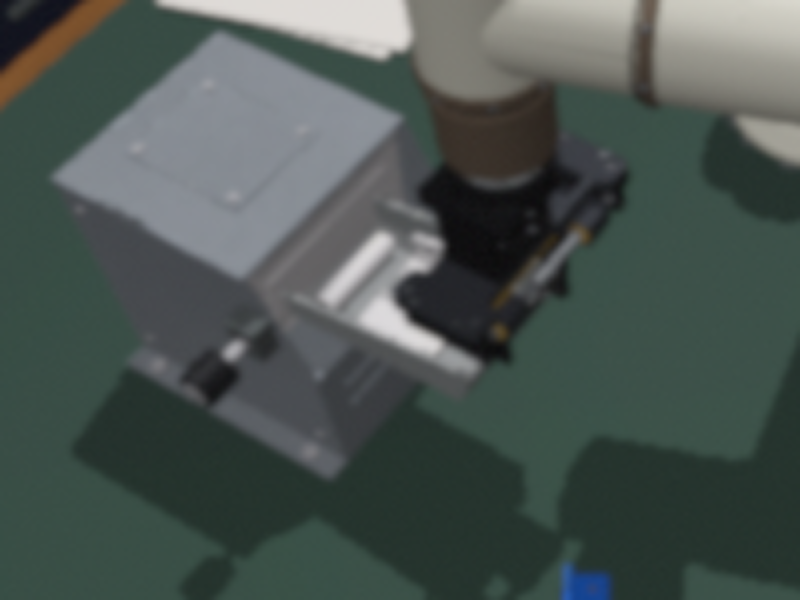

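View pics/t10.png

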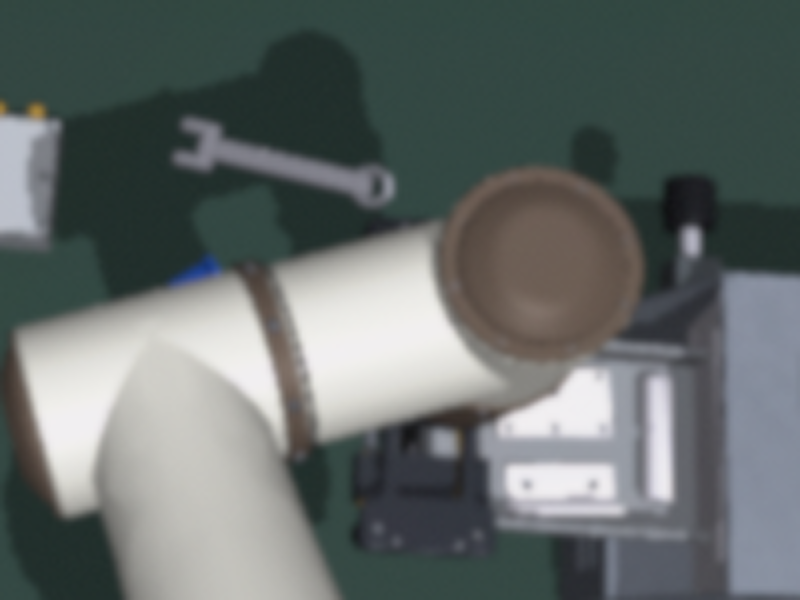

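send_rows([
  [60,0,0,0,0],
  [60,0,0,0,0],
], newtons=14)

```text
clock: 15.35
tool_pos: [0.5247, -0.0096, 0.195]
tcp_rot: [-1.227, -1.182, 1.182]
contact_force: [0.6, 4.0, -0.4]
grip_width: 0.756
```

```bash
python3 -c "
from h import *
st()
c=cam('wrist');cv2.imwrite('pics/w11.png',c['image'][:,:,::-1])
"
```

```text
t 15.35 tcp [ 0.5247 -0.0096  0.195 ] bin [-2.706e-01  2.000e-04  1.950e-01] yaw 87.88 F [ 0.6  4.  -0.4] w 65.7
```

View pics/w11.png

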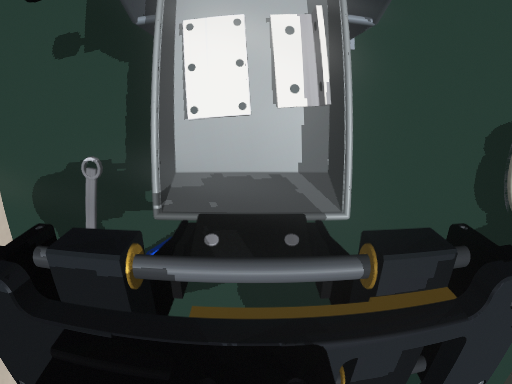

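send_rows([
  [60,-0.005,-0.006,0,0],
  [60,-0.007,-0.008,0,0],
  [60,-0.007,-0.008,0,0],
  [60,-0.007,-0.008,0,0],
  [60,-0.004,-0.003,0,0],
  [60,0,0,0,0],
])

```text
clock: 16.15
tool_pos: [0.5234, -0.0402, 0.2282]
tcp_rot: [-1.228, -1.182, 1.18]
contact_force: [-0.7, 3.0, 2.3]
grip_width: 0.758
```

```bash
python3 -c "
from h import *
st()
c=cam('wrist');cv2.imwrite('pics/w12.png',c['image'][:,:,::-1])
s=cam('scene');crop(s,80,75,280,225,4,'s12.png')
"
```

```text
t 16.15 tcp [ 0.5234 -0.0402  0.2282] bin [-0.24    0.      0.2282] yaw 87.79 F [-0.7  3.   2.3] w 66.0
```

View pics/w12.png

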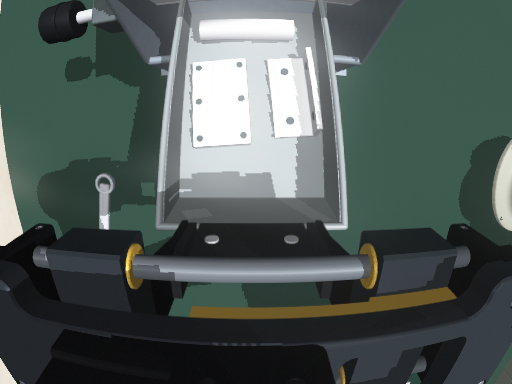

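View pics/s12.png

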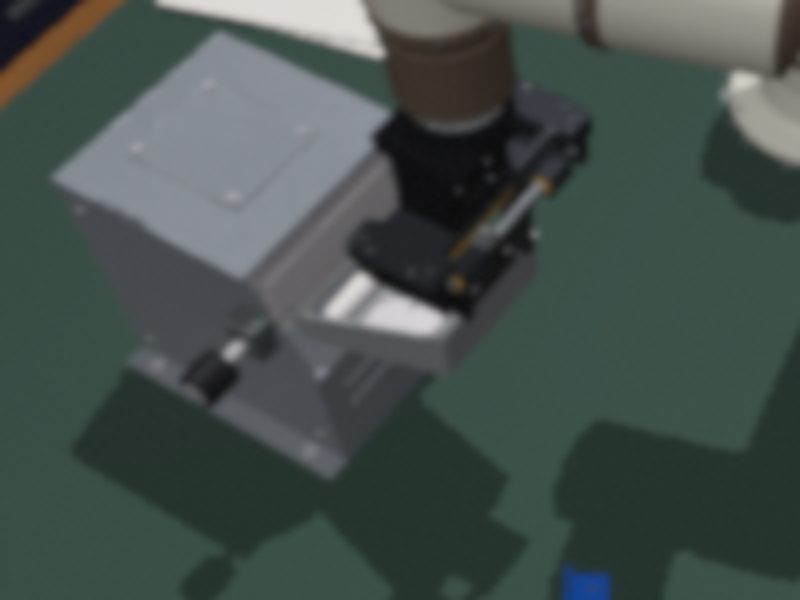

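send_rows([
  [60,-0.009,-0.006,0,0],
  [60,-0.011,-0.007,0,0],
  [60,-0.011,-0.006,0,0],
  [60,-0.011,-0.006,0,0],
  [60,-0.012,-0.005,0,0],
  [60,-0.012,-0.004,0,0],
  [60,-0.012,-0.004,0,0],
  [60,-0.012,-0.002,0,0],
  [60,-0.011,-0.001,0,0],
  [60,0,0,0,0],
  [60,0,0,0,0],
])

```text
clock: 17.62
tool_pos: [0.5192, -0.1411, 0.2681]
tcp_rot: [-1.227, -1.18, 1.182]
contact_force: [1.3, -1.7, -2.3]
grip_width: 0.756
```

```bash
python3 -c "
from h import *
st()
c=cam('wrist');cv2.imwrite('pics/w13.png',c['image'][:,:,::-1])
s=cam('scene');crop(s,80,75,280,225,4,'s13.png')
t=cam('top');crop(t,220,100,420,250,4,'t13.png')
"
```

```text
t 17.62 tcp [ 0.5192 -0.1411  0.2681] bin [-1.390e-01 -2.000e-04  2.681e-01] yaw 87.81 F [ 1.3 -1.7 -2.3] w 65.7
```

View pics/w13.png

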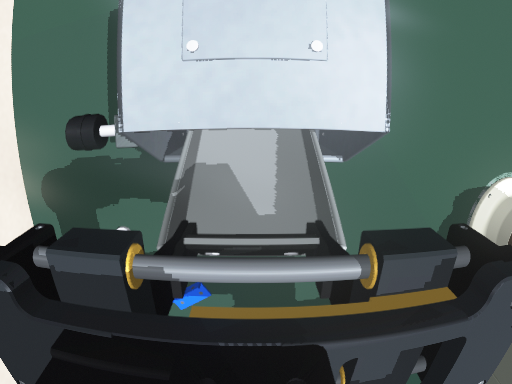

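View pics/s13.png

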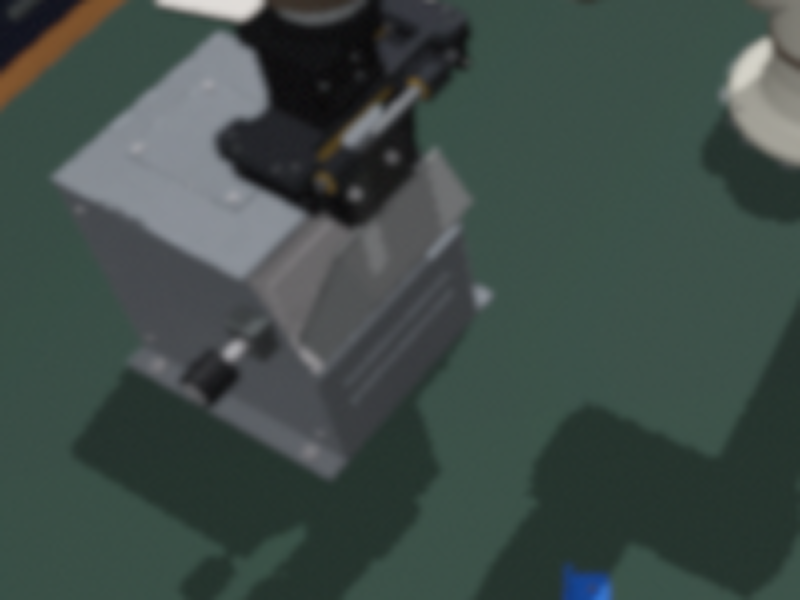

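View pics/t13.png

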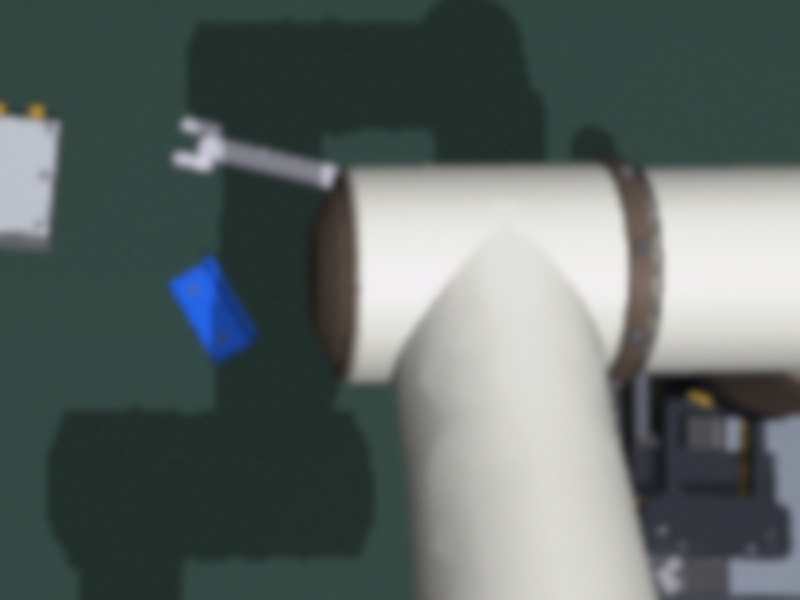

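send_rows([
  [60,-0.008,-0.002,0,0],
  [60,-0.008,-0.002,0,0],
  [60,0,-0.004,0,0],
  [60,0,0.004,0,0],
  [60,0,-0.004,0,0],
  [60,0,0.004,0,0],
  [60,0,0,0,0],
  [60,0,0,0,0],
])

```text
clock: 18.77
tool_pos: [0.519, -0.1569, 0.2728]
tcp_rot: [-1.228, -1.182, 1.181]
contact_force: [0.9, -1.4, -1.0]
grip_width: 0.757
```

```bash
python3 -c "
from h import *
st()
c=cam('wrist');crop(c,130,100,390,290,3,'w14.png')
"
```

```text
t 18.77 tcp [ 0.519  -0.1569  0.2728] bin [-1.232e-01  2.000e-04  2.728e-01] yaw 87.84 F [ 0.9 -1.4 -1. ] w 65.8
```

View pics/w14.png

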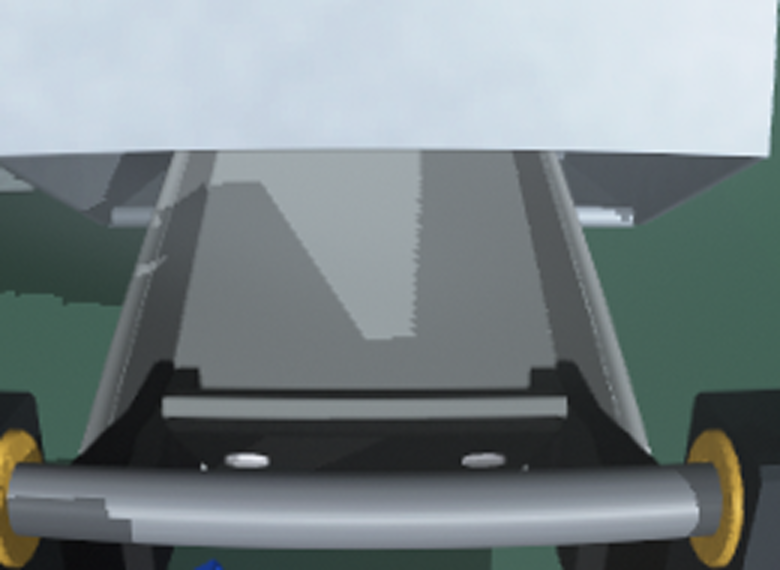

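send_rows([
  [60,0,0,0,0],
  [60,0,0,0,0],
  [60,0.004,-0.008,0,0],
  [60,0.007,-0.013,0,0],
  [60,0.007,-0.013,0,0],
  [60,0.007,-0.013,0,0],
  [60,0.007,-0.013,0,0],
  [60,0.007,-0.013,0,0],
  [60,0.02,0,0,0],
  [60,0.03,0,0,0],
  [60,0.03,0,0,0],
  [60,0.02,0,0,0],
], newtons=60)

```text
clock: 20.32
tool_pos: [0.5241, -0.0163, 0.3463]
tcp_rot: [-1.227, -1.182, 1.182]
contact_force: [-0.1, -1.2, -2.8]
grip_width: 0.75
```

```bash
python3 -c "
from h import *
st()
c=cam('wrist');cv2.imwrite('pics/w15.png',c['image'][:,:,::-1])
s=cam('scene');crop(s,80,55,280,205,4,'s15.png')
"
```

```text
t 20.32 tcp [ 0.5241 -0.0163  0.3463] bin [-2.638e-01 -2.000e-04  3.463e-01] yaw 87.88 F [-0.1 -1.2 -2.8] w 65.2
```

View pics/w15.png

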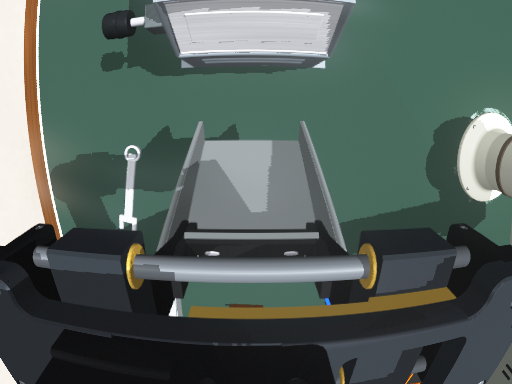

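View pics/s15.png

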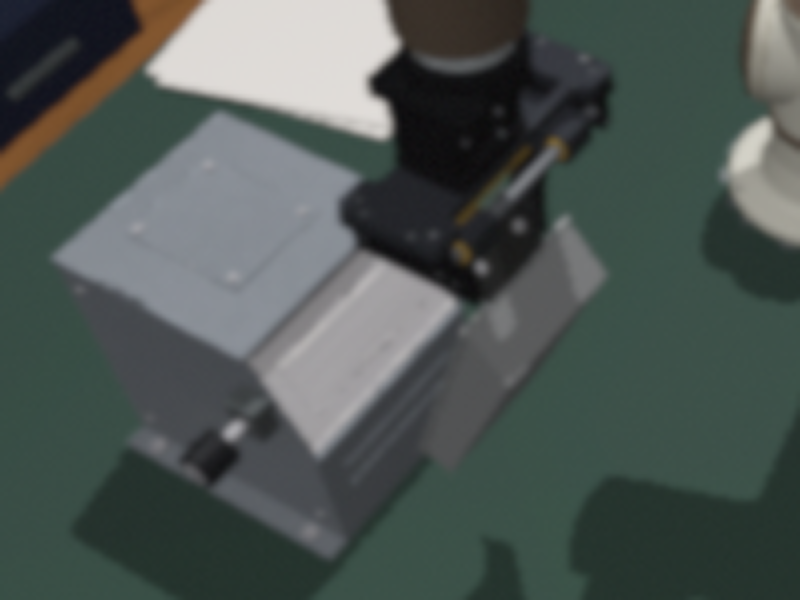

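```bash
python3 -c "
from h import *
t=cam('top')
for n,u,v in [('blue1',272,177),('blue2',193,272),('brown',196,205),('wr1',268,135),('wr2',314,147),('mod',212,143)]:
  X=onplane(t,u,v,.01);print(n,X.round(3),toB(X).round(3))
"
```

```text
blue1 [0.638 0.101 0.01 ] [-0.385  0.109  0.01 ]
blue2 [0.353 0.324 0.01 ] [-0.597 -0.184  0.01 ]
brown [0.548 0.325 0.01 ] [-0.606  0.01   0.01 ]
wr1 [0.772 0.115 0.01 ] [-0.404  0.242  0.01 ]
wr2 [ 0.736 -0.027  0.01 ] [-0.262  0.212  0.01 ]
mod [0.742 0.286 0.01 ] [-0.575  0.206  0.01 ]
```

send_rows([
  [60,0,0.01,0.01,0],
  [60,0,0.025,0.01,0],
  [60,0,0.03,0.01,0],
  [60,0,0.03,0,0],
  [60,0,0.025,0,0],
  [60,0,0.01,0,0],
  [60,0,0,0,0],
  [60,0,0,0,0],
])

```text
clock: 21.48
tool_pos: [0.4949, -0.0167, 0.2168]
tcp_rot: [-1.229, -1.183, 1.18]
contact_force: [0.2, 0.6, -1.7]
grip_width: 0.746
```

```bash
python3 -c "
from h import *
st()
s=cam('scene');crop(s,80,75,280,225,4,'s16.png')
c=cam('wrist');cv2.imwrite('pics/w16.png',c['image'][:,:,::-1])
"
```

```text
t 21.48 tcp [ 0.4949 -0.0167  0.2168] bin [-0.2624 -0.0293  0.2168] yaw 87.83 F [ 0.2  0.6 -1.7] w 64.9
```

View pics/s16.png

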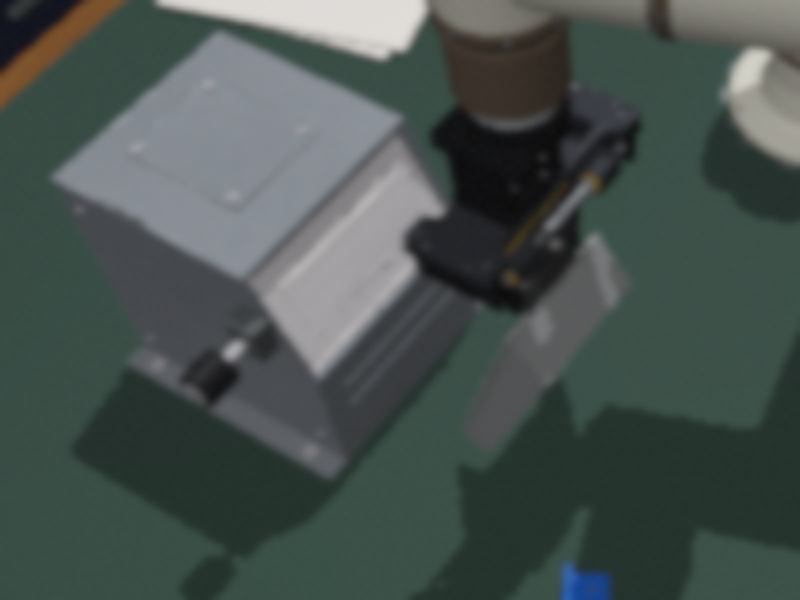

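View pics/w16.png

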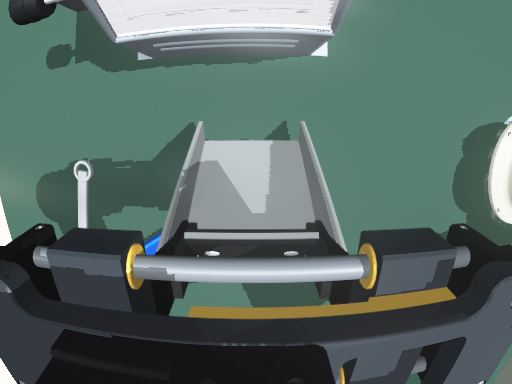

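send_rows([
  [60,0,0.008,0,0],
  [60,0,0.008,0,0],
  [60,0,0,0,0],
  [60,0.012,0.005,0,0],
  [60,0.012,0.004,0,0],
  [60,0.012,0.004,0,0],
  [60,0.012,0.004,0,0],
  [60,0,0,0,0],
], newtons=10)

```text
clock: 22.58
tool_pos: [0.4966, 0.0327, 0.183]
tcp_rot: [-1.227, -1.184, 1.181]
contact_force: [0.0, 3.0, 6.1]
grip_width: 0.757
```

```bash
python3 -c "
from h import *
st()
s=cam('scene');crop(s,120,75,320,225,4,'s17.png')
c=cam('wrist');cv2.imwrite('pics/w17.png',c['image'][:,:,::-1])
"
```

```text
t 22.57 tcp [0.4966 0.0327 0.183 ] bin [-0.3118 -0.0295  0.183 ] yaw 87.91 F [0.  3.  6.1] w 65.8
```

View pics/s17.png

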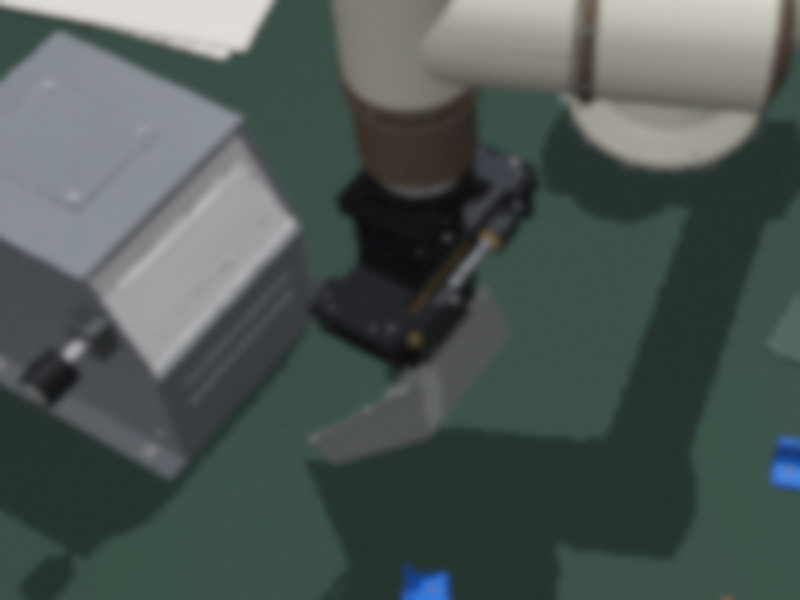

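View pics/w17.png

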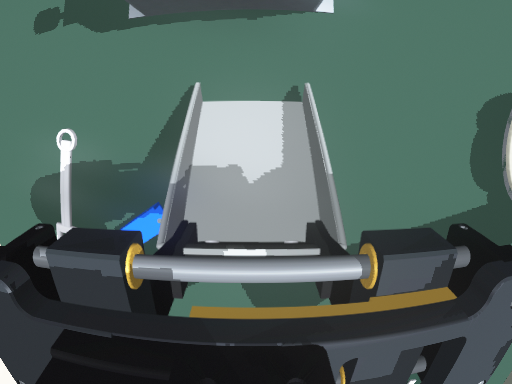

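send_rows([
  [60,0.011,0.005,0,0],
  [60,0.012,0.006,0,0],
  [60,0.011,0.006,0,0],
  [60,0.01,0.007,0,0],
  [60,0.011,0.007,0,0],
  [60,0.01,0.008,0,0],
  [60,0.009,0.009,0,0],
  [60,0.009,0.009,0,0],
  [60,0.009,0.009,0,0],
  [60,0,0,0,0],
])

```text
clock: 23.92
tool_pos: [0.4992, 0.1238, 0.1157]
tcp_rot: [-1.226, -1.181, 1.182]
contact_force: [-0.5, 0.4, -0.6]
grip_width: 0.758
```

```bash
python3 -c "
from h import *
st()
s=cam('scene');crop(s,120,75,320,225,4,'s18.png')
c=cam('wrist');cv2.imwrite('pics/w18.png',c['image'][:,:,::-1])
"
```

```text
t 23.93 tcp [0.4992 0.1238 0.1157] bin [-0.4029 -0.0306  0.1157] yaw 87.85 F [-0.5  0.4 -0.6] w 65.9
```

View pics/s18.png

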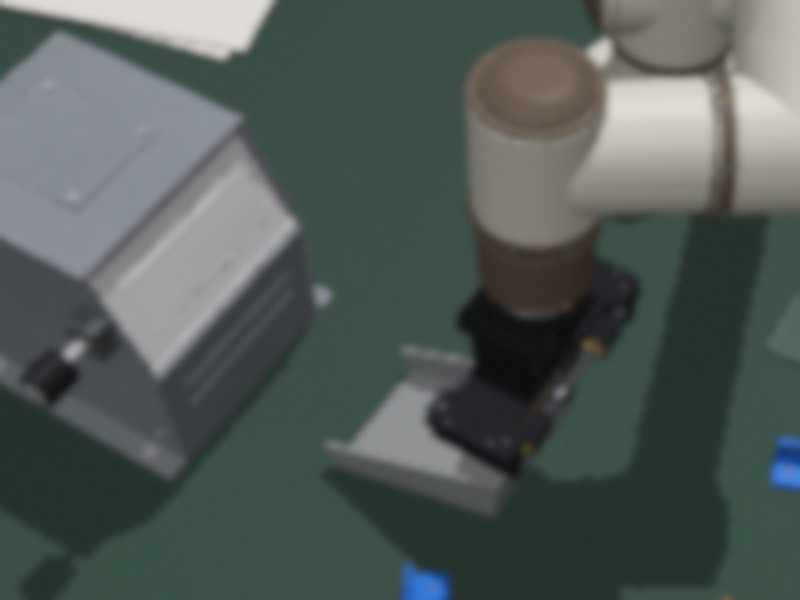

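View pics/w18.png

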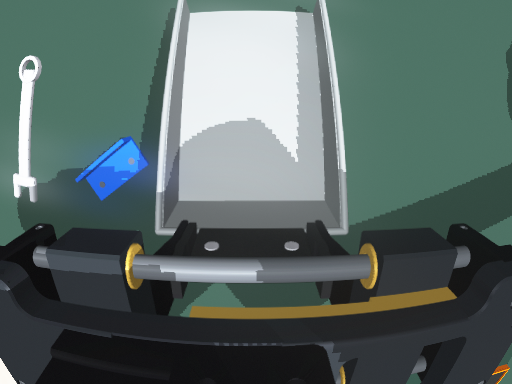

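send_rows([
  [60,0.007,0.01,0,0],
  [60,0.007,0.01,0,0],
  [60,0.007,0.011,0,0],
  [60,0.005,0.011,0,0],
  [60,0.004,0.01,0,0],
  [60,0.003,0.007,0,0],
  [60,0.001,0.003,0,0],
  [60,0,0,0,0],
])

```text
clock: 25.02
tool_pos: [0.5005, 0.157, 0.0544]
tcp_rot: [-1.227, -1.18, 1.182]
contact_force: [0.2, -0.6, -0.1]
grip_width: 0.758
```

```bash
python3 -c "
from h import *
st()
c=cam('wrist');cv2.imwrite('pics/w19.png',c['image'][:,:,::-1])
"
```

```text
t 25.02 tcp [0.5005 0.157  0.0544] bin [-0.4362 -0.0306  0.0544] yaw 87.81 F [ 0.2 -0.6 -0.1] w 65.9
```

View pics/w19.png

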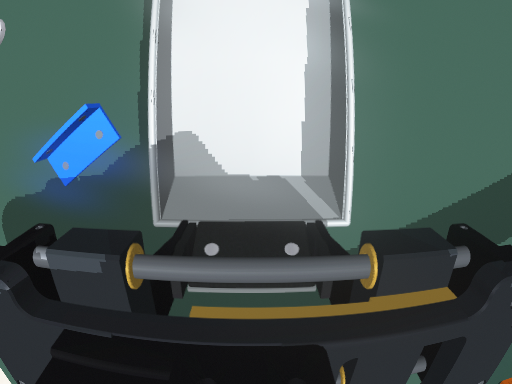

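send_rows([
  [60,0.001,0.003,0,0],
  [60,0,0.001,0,0],
  [60,0,0,0,0],
  [100,0,0,0,0],
  [100,0,0,0,0],
  [100,0,0,0,0],
  [100,0,0,0,0],
])

```text
clock: 25.95
tool_pos: [0.5007, 0.1582, 0.0506]
tcp_rot: [-1.227, -1.181, 1.181]
contact_force: [-0.8, -0.0, -0.5]
grip_width: 0.989
```

```bash
python3 -c "
from h import *
st()
c=cam('wrist');cv2.imwrite('pics/w20.png',c['image'][:,:,::-1])
"
```

```text
t 25.95 tcp [0.5007 0.1582 0.0506] bin [-0.4374 -0.0303  0.0506] yaw 87.82 F [-0.8 -0.  -0.5] w 86.0
```

View pics/w20.png

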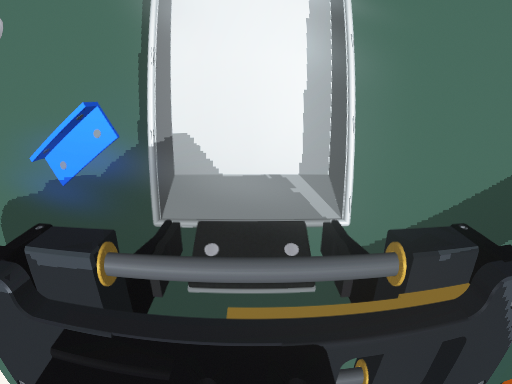

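send_rows([
  [100,0,-0.02,0,0],
  [100,0,-0.05,0,0],
  [100,0,-0.05,0,0],
  [100,0,-0.05,0,0],
  [100,0,-0.05,0,0],
  [65,0,0,0,0.175],
  [65,0,0,0,0.175],
  [65,0,0,0,0.175],
  [65,0,0,0,0.175],
  [65,0,0,0,0.175],
  [65,0,0,0,0.175],
  [65,0,0,0,0.175],
])

```text
clock: 27.5
tool_pos: [0.5005, 0.1581, 0.2704]
tcp_rot: [-1.558, -0.237, 0.237]
contact_force: [0.2, 0.5, -0.2]
grip_width: 0.648
```

send_rows([
  [65,0,0,0,0.175],
  [65,0,0,0,0.171],
  [65,0,0,0,0],
  [65,0,0,0,0],
])

```text
clock: 28.0
tool_pos: [0.5007, 0.1582, 0.2705]
tcp_rot: [-1.571, 0.028, -0.028]
contact_force: [0.3, -0.2, 0.2]
grip_width: 0.65
```

```bash
python3 -c "
from h import *
go(B(-.08,.163,.27),-2.2)
t=cam('top');crop(t,240,140,440,290,4,'t21.png')
s=cam('scene');crop(s,120,75,320,225,4,'s21.png')
"
```

```text
t 28.0 tcp [0.5007 0.1582 0.2705] bin [-0.4373 -0.0304  0.2705] yaw -2.05 F [ 0.3 -0.2  0.2] w 56.5
tool shift now [ 0.1923  0.0005 -0.3579]
roll 0.0026
shift after roll [ 0.1932  0.0005 -0.3574]
```

View pics/s21.png

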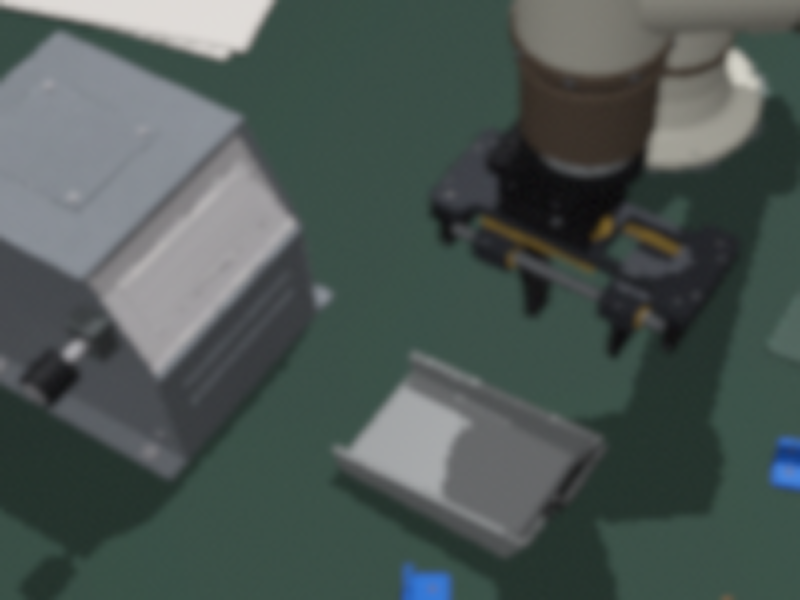

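View pics/t21.png

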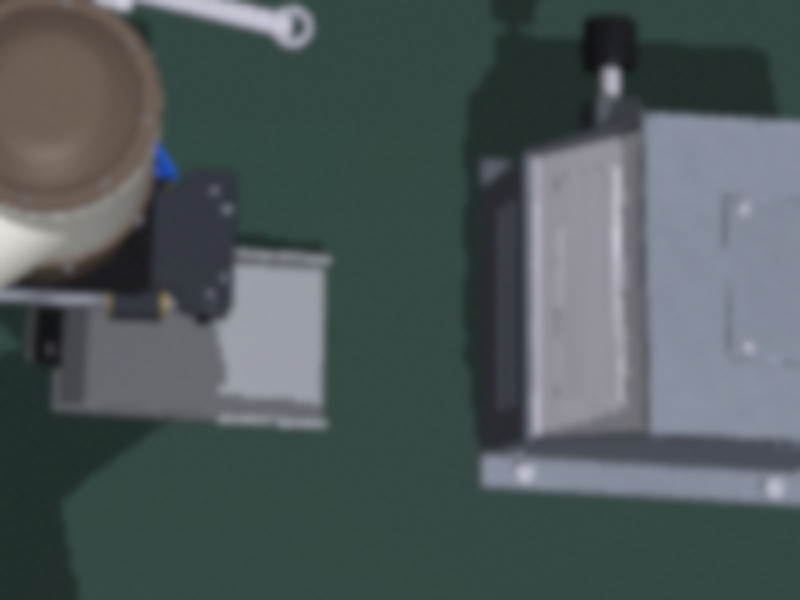

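send_rows([
  [65,0.019,0,-0.036,0.003],
  [65,0.019,0,-0.036,0],
  [65,0.019,0,-0.036,0],
  [65,0.019,0,-0.036,0],
  [65,0.019,0,-0.036,0],
  [65,0.019,0,-0.036,0],
  [65,0.019,0,-0.036,0],
  [65,0.019,0,-0.036,0],
  [65,0.019,0,-0.036,0],
  [65,0.022,0,-0.034,0],
  [65,0,0,0,0],
  [65,0,0,0,0],
])

```text
clock: 29.6
tool_pos: [0.6787, -0.2072, 0.2701]
tcp_rot: [-1.57, 0.033, -0.031]
contact_force: [0.3, 0.3, -0.8]
grip_width: 0.649
```

```bash
python3 -c "
from h import *
go(B(-.081,.165,.153),-2.2)
c=cam('wrist');cv2.imwrite('pics/w22.png',c['image'][:,:,::-1])
"
```

```text
t 29.6 tcp [ 0.6787 -0.2072  0.2701] bin [-0.0792  0.1617  0.2701] yaw -2.34 F [ 0.3  0.3 -0.8] w 56.4
tool shift now [0.0034 0.1171 0.0018]
roll -0.0024
shift after roll [0.0033 0.1171 0.0018]
```

View pics/w22.png

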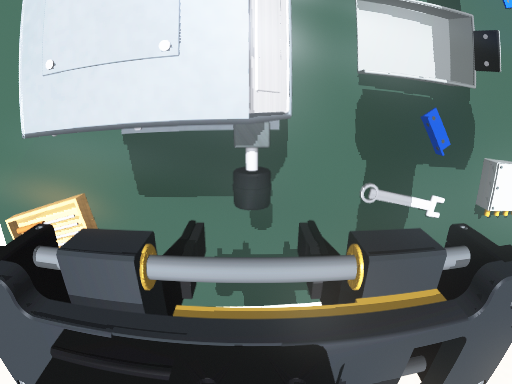

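Knob at (252,187), centred. Descend, grip, push in.

send_rows([
  [65,0.003,0.04,0.001,0],
  [65,0,0.03,0,0],
  [65,0,0.025,0,0],
  [65,0,0.018,0,0],
  [65,0,0.004,0,0],
  [65,0,0,0,0],
  [25,0,0,0,0],
  [25,0,0,0,0],
  [25,0,0,0,0],
  [25,0,0,0,0],
], newtons=40)

```text
clock: 30.9
tool_pos: [0.6822, -0.2069, 0.1541]
tcp_rot: [-1.571, 0.032, -0.033]
contact_force: [-0.8, -1.3, 0.3]
grip_width: 0.38
```

```bash
python3 -c "
from h import *
st()
"
```

```text
t 30.9 tcp [ 0.6822 -0.2069  0.1541] bin [-0.0796  0.1652  0.1541] yaw -2.37 F [-0.8 -1.3  0.3] w 33.1
```

send_rows([
  [25,-0.005,0,0,0],
  [25,-0.005,0,0,0],
  [25,-0.005,0,0,0],
  [25,-0.003,0,0,0],
  [25,0,0,0,0],
  [25,0,0,0,0],
])

```text
clock: 31.65
tool_pos: [0.6661, -0.2062, 0.1541]
tcp_rot: [-1.572, 0.027, -0.037]
contact_force: [5.1, -3.1, -1.3]
grip_width: 0.38
```

```bash
python3 -c "
from h import *
st()
c=cam('wrist');cv2.imwrite('pics/w23.png',c['image'][:,:,::-1])
"
```

```text
t 31.65 tcp [ 0.6661 -0.2062  0.1541] bin [-0.0796  0.1492  0.1541] yaw -2.35 F [ 5.1 -3.1 -1.3] w 33.0
```

View pics/w23.png

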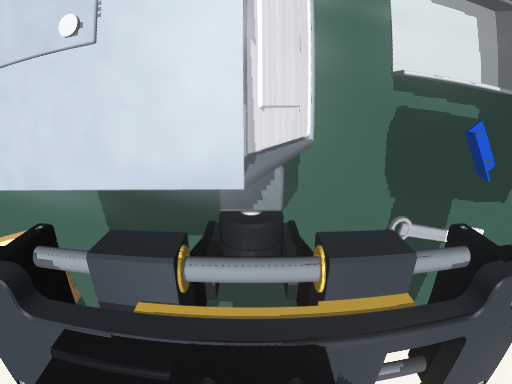

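send_rows([
  [25,-0.002,0,0,0],
  [25,-0.001,0,0,0],
  [25,0,0,0,0],
  [25,0,0,0,0],
  [25,0.003,0,0,0],
  [65,0,0,0,0],
  [65,0,0,0,0],
  [65,0,0,0,0],
  [65,0,-0.03,0,0],
  [65,0,-0.05,0,0],
  [65,0,-0.05,0,0],
  [65,0,0,0,0],
])

```text
clock: 33.2
tool_pos: [0.6656, -0.2062, 0.2896]
tcp_rot: [-1.572, 0.024, -0.04]
contact_force: [0.9, 0.5, -0.4]
grip_width: 0.651
```

```bash
python3 -c "
from h import *
p,R=st()
c=cam('wrist');cv2.imwrite('pics/w24.png',c['image'][:,:,::-1])
"
```

```text
t 33.2 tcp [ 0.6656 -0.2062  0.2896] bin [-0.0796  0.1486  0.2896] yaw -2.34 F [ 0.9  0.5 -0.4] w 56.7
```

View pics/w24.png

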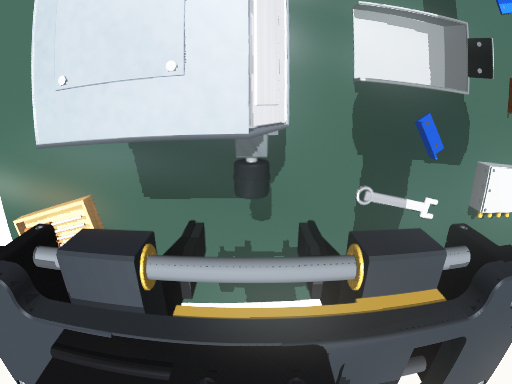

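send_rows([
  [65,0,-0.03,0.03,0],
  [65,0,-0.03,0.05,0],
  [65,0,0,0.05,0],
  [65,0,0,0.05,0],
  [65,0,0,0.05,0],
  [65,0,0,0.03,0],
  [65,0,0,0,0],
  [65,0,0,0,0],
])

```text
clock: 34.25
tool_pos: [0.6742, 0.0537, 0.3422]
tcp_rot: [-1.571, 0.034, -0.03]
contact_force: [-0.2, -0.3, -0.2]
grip_width: 0.651
```

```bash
python3 -c "
from h import *
p,R=st()
t=cam('top');s=cam('scene')
crop(t,240,140,440,290,4,'t25.png');crop(s,80,75,280,225,4,'s25.png')
print(proj(t,B(-.08,.162,.188)),proj(s,B(-.08,.162,.171)),proj(s,B(-.08,.178,.171)))
"
```

```text
t 34.25 tcp [0.6742 0.0537 0.3422] bin [-0.3397  0.1471  0.3422] yaw -2.36 F [-0.2 -0.3 -0.2] w 56.6
[393.5527971  147.68250246] [131.32008811 169.55911586] [127.77354862 173.18420047]
```

View pics/t25.png

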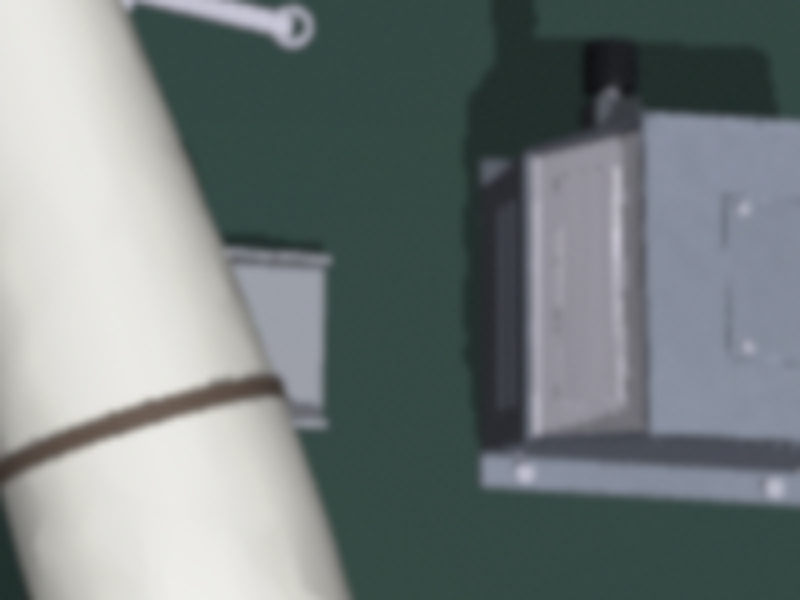

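View pics/s25.png

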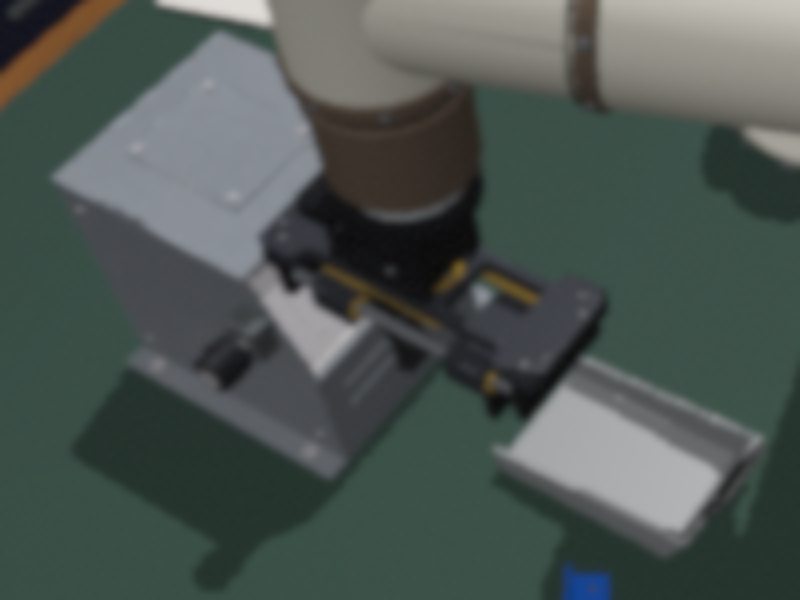

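```bash
python3 -c "
from h import *
t=cam('top');s=cam('scene')
for a,b in [((330,258),(497,452)),((327,425),(585,360))]:
  X,e=tri(t,(240+a[0]/4-.5,140+a[1]/4-.5),s,(80+b[0]/4-.5,75+b[1]/4-.5)); print(X.round(4),e.round(4))
bot.hand_in()
"
```

```text
[ 0.5551 -0.044   0.0264] 0.0039
[ 0.4322 -0.0362  0.0224] 0.0136
the job is handed in; nothing more can be done
```

The job is handed in at about 34 s of the 72 s allowed. I carried out every step, but I never saw the three parts inside the bin: once the flap shuts, no camera can see in.

**What I did**
- **Bolt out:** I pulled the knob about 16 mm, and it stayed out when released.
- **Tipping:** I carried the scoop by the side edges of its grip tab and pushed the flap in with the nose. Then I loosened the grip so the scoop could turn over the lip to about 57–63° by geometry, and held it there about 1 s while the parts ran out.
- **Scoop back:** I drew it out and the flap shut. I lowered it nose first onto the bench, laid it flat in front of the bin and let go.
- **Bolt in:** I gripped the knob and pushed it home, then moved the arm clear.

**What the last checks showed**
- **Parts:** the scoop was empty after withdrawal and no part showed on the bench in the views I took, so all three should be in the bin.
- **Flap:** it looks shut in the top and scene views. I estimated its open angle during tipping at about 0.45 rad from geometry and did not measure it.
- **Bolt:** the knob's outer end is back on the same pixel row (149.5) as at the start, about 2 pixels off the row my bin model predicts for a locked bolt.
- **Scoop:** it looks flat. I measured the nose wall tips at 26 and 22 mm against an expected 30 mm. The second is unreliable, because its two camera rays missed each other by 14 mm.
- **Others:** I never touched the wrench, module or look-alikes, and saw no shift where they were in view. I did not look at the drill case again at the end.

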